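Take the battery out of the bench drive unit and snap its cover on

TASK

The grey drive unit on the dental bench is going into storage: draw its battery out sideways by the pull tab and leave it lying on the bench, completely clear of the unit. Then set the white cover that fits the unit over it and press it down at its corners until all four corner clips have clicked home and it sits flush. Do not knock over or shove about the white plaster tooth model or the mixing bowl.

Things in the scene. Friction and masses are not known exactly. Their poses are not given: they have to be found in the camera images.
- unit: Grey drive unit, fixed to the bench. Origin on the bench under the centre of its raised body, own x along its length, y across, z up. The raised body spans x -72 to 72, y -44 to 44 mm, top 36 mm above the bench. A control panel block 26 mm high (knob to 38) stands at x -150 to -92. A 4 mm base plate reaches y -54 to 50 and x -152 to 86.
- deck (a point): Centre of the unit's top (deck), 134 x 80 mm, 36 mm above the bench; the cover's plate lies on it when home. Above 26 mm the body's edges slope or step inwards as a lead-in. Four ribs on the long sides (unit x +-31 to 43, out to y 48.5 mm) centre the cover.
- bay_opening (a point): Middle of the battery bay's only opening, on the unit's +y side: 56 mm wide along x, from 4 to 32 mm above the bench, in the wall at y 44 mm. The deck blocks the bay from above.
- clip1_at (a point): Tip of one of four black sprung wedge clips that stick out 5.5 mm from the unit's long sides, at unit x = +-58, y = +-49.5, z 26 mm. Each catches a nose inside a corner of the cover; clicking one in takes roughly 5 to 20 N pressed at that corner.
- battery: Black battery, loose in the bay, 175 to 350 g. Block 50 x 80 x 24 mm (own x, y, z). Origin: centre of the block's underside, resting on the bay floor 4 mm above the bench; its axes lie along the unit's. It slides out along +y with no catch and is clear of the raised body after about 85 mm. While it is in, its tab is in the way of the cover's skirt.
- battery_tab (a point): Point on the top edge of the battery's pull tab, which is 14 mm wide in battery x, spans y 40 to 76 mm and 4 to 26 mm above the battery's underside, and sticks out about 35 mm through the opening. This point: battery x 0, y 60, z 26 mm (30 mm above the bench at the start).
- cover: White cover that fits the unit: the larger of two similar hoods, about 200 g, right way up on the bench. 156 x 108 mm (own x, y), skirt 26 mm deep, top face 30 mm above the origin. Origin: centre of the lower rim. It goes on centred over the unit's origin, own x along the unit's x, either way round, with 2 to 3 mm of play. Origin about 20 mm above the bench when laid on loosely, 10 mm when home.
- cover_rib (a point): Top centre of the cover's grip rib: 70 mm along cover x, 14 mm thick in y, from 30 to 58 mm above the cover's origin.
- cover_corner1 (a point): Place to press on the cover's top face: cover x -62, y +42, z 30 mm. About 50 mm above the bench when laid on loosely, 40 mm when home; it clicks in after about 10 mm. The cover twists a little, so one corner goes down while others are still up; pressing all four at once in the middle takes over 25 N.
- cover_corner2 (a point): The same for the corner at cover x -62, y -42 mm.
- cover_corner3 (a point): The same for the corner at cover x +62, y -42 mm.
- cover_corner4 (a point): The same for the corner at cover x +62, y +42 mm.
- small_cover: White cover of another, smaller unit, not needed: 108 x 92 mm, 30 mm high with a 44 mm long rib to 58 mm. It does not fit.
- model_a: Bystander: white plaster dental model, 56 x 64 mm, about 30 mm high. Origin under its centre.
- bowl: Bystander: green mixing bowl, 110 mm across, 60 mm high. Origin under its centre.
There are look-alikes about, which are no part of the job. What is shaped like the cover but purple is not meant.

How it is judged:
By the outcome, as a careful person would: the job done as asked, in the order asked, and still so for the second after the job is handed in, with the robot touching nothing.
It also fails if it takes over 59 s, if anything falls off the work surface, if the arm or the gripper's body presses on something with over 40 N, if the wrist force passes 120 N, or if a joint passes its speed limit or range.

ROBOT

A 6-joint arm with a two-finger parallel gripper is mounted at the origin on the work surface. World frame = base frame: x ahead of the robot, y to its left, z up, the work surface at z = 0. Lengths are in m, angles in rad, forces in N, time in s.
With the tool pointing down it reaches from about 0.225 to 0.725 m from the base axis. Payload 3.1 kg.
Tool frame: the origin (TCP) lies at the very end of the fingers, on their centre line; the grasp point (between the pads) lies 19 mm behind it; x points along the fingers, y is the direction in which the jaws open and shut, and the axes are right-handed (so a half turn about x gives the same grasp; the last joint's range is limited). The gripper opens to 85 mm and grips with 20 to 120 N. Pads are 22 mm wide; open, the fingers measure 114 mm over their backs; the gripper's body (76 mm by 85 mm) begins 54 mm behind the grasp point. The pads swing forward as they close: fully open they stand 13 mm farther back than shut.
Start: joints at [1.034, 0.048, 0.099, 1.622, 0, 1.443], TCP at [0.209, 0.482, 0.199] pointing down, gripper open.
Joint ranges: [-2.91, 2.91], [-0.99, 1.94], [-1.21, 1.42], [-2.12, 2.29], [-1.49, 1.47], [-3.14, 3.14]. Speed limits (rad/s): [2.79, 2.79, 3.14, 3.14, 3.14, 3.14].

INTERFACE

Orientations are given as a unit quaternion [w, x, y, z].
In Python, from workcell import get_state, camera, camera_info, finish_job gives the robot as it stands.
- The arm moves only by the tool move_arm, never from a script. Its argument "commands" is a list of rows, each a list of 6 numbers: the shift along the tool's x, y, z in cm, then the turn, a rotation vector about the tool's x, y, z in rad. A call has 1 to 12 rows; each row shifts and turns the pose as measured when the row begins, along the tool's axes as they then stand; what a row does not reach is not made up. A row lasts 1/8 s, in which the tool goes at most 62.5 mm and 10.7 degrees, less where a joint would pass 70% of its speed; a pose out of reach is approached as far as the arm can. A call with a gripper value outside its range is refused whole. "hand" is the closure, from -1 (fully open) to 1 (shut), so that 0 is half open, set as the call begins (left out, the last holds). The fingers move at their own pace and stop on an object; "grip_force" is the grip in N (left out, the last holds). Time passes only in rows, so rows that do not move let the fingers close. It gives the time, the measured TCP pose, the force and the opening at its end, in the units of the state.
- get_state(): the state, without advancing time (a new reading comes with each control period).
- camera(name): name is "side" or "top" or "wrist"; returns the picture (480x640x3 uint8, red, green, blue); there is no depth.
- camera_info(name): a dict with "mtx" (3x3 intrinsics, pixels), "D" ([k1, k2, p1, p2, k3] as OpenCV has them; the pictures are not rectified), "rvec" (rotation vector, rad) and "tvec" (3), from world to camera coordinates, as OpenCV has them. Camera axes: x right, y down, z forward; pixel columns grow to the right and rows downward; lengths in m; the calibration is good to about 2 mm. A picture is of the moment at which its call begins: read the wrist's pose just before it. camera_info takes no time and is no camera call; for the wrist camera it gives the pose at the moment of the call.
- finish_job(): hands the job in, once; it reports no verdict.
The state is a dict: "t": time; "q": joint angles; "qvel": joint speeds; "tau": joint torques, N m; "tcp_pos": TCP position; "orientation": TCP orientation; "ft_force": force on the tool from outside, world axes, zero at the start; "wrist_torque": the same for the moment, N m; "grip_width": finger opening in m.
Only numpy, scipy, OpenCV 4.12 (cv2) and the standard library are available. Lean on these libraries where they do the work, as an engineer would, in place of code of your own. Each camera call takes 0.05 s, during which the arm holds its last target.

## Working session

There is one attempt and no reset: what is moved stays moved. The work goes in short steps, Python scripts to look and compute and a tool call to move; the robot and the scene stay as the last step left them, time stands still between calls to the robot, and variables do not carry over. Pictures are saved under pics/ and viewed, and the job is handed in when it is done.

Besides the shell and the picture viewer there is one more tool, called after "Emit:" by a JSON object that holds its "name" and its "arguments". move_arm: Moves the arm, as the interface text tells. Its arguments: {"type":"object","properties":{"commands":{"type":"array"},"hand":{"type":"number"},"grip_force":{"type":"number"}},"required":["commands"]}

```bash
mkdir -p pics; ls
cat > h.py <<'E'
import numpy as np, cv2
from workcell import get_state, camera, camera_info, finish_job
def snap(n,f):
    ci=camera_info(n); im=camera(n); cv2.imwrite(f'pics/{f}.png',im[:,:,::-1]); np.save(f'pics/{f}.npy',im)
    import pickle; pickle.dump(ci,open(f'pics/{f}.pkl','wb')); return im,ci
def load(f):
    import pickle; return np.load(f'pics/{f}.npy'),pickle.load(open(f'pics/{f}.pkl','rb'))
def ray(ci,px):
    p=cv2.undistortPoints(np.array(px,float).reshape(-1,1,2),np.array(ci['mtx'],float),np.array(ci['D'],float)).reshape(-1,2)
    R=cv2.Rodrigues(np.array(ci['rvec'],float))[0]; t=np.array(ci['tvec'],float).ravel()
    d=np.c_[p,np.ones(len(p))]@R; c=-R.T@t
    return c,d/np.linalg.norm(d,axis=1)[:,None]
def onplane(ci,px,z):
    c,d=ray(ci,px); return c+d*((z-c[2])/d[:,2])[:,None]
def tri(a,pa,b,pb):
    ca,da=ray(a,pa); cb,db=ray(b,pb); out=[]
    for u,v in zip(da,db):
        s=np.linalg.lstsq(np.c_[u,-v],cb-ca,rcond=None)[0]
        p,q=ca+u*s[0],cb+v*s[1]; out.append(np.r_[(p+q)/2,np.linalg.norm(p-q)])
    return np.array(out)
def proj(ci,P):
    return cv2.projectPoints(np.array(P,float).reshape(-1,3),np.array(ci['rvec'],float),np.array(ci['tvec'],float),np.array(ci['mtx'],float),np.array(ci['D'],float))[0].reshape(-1,2)
E
python3 - <<'E'
from h import *
for n in ['top','side','wrist']:
    im,ci=snap(n,n+'0'); c,_=ray(ci,[[320,240]]); print(n,c)
s=get_state(); print(s)
E
```

```text
pics
top [ 0.3658965  -0.08798839  1.06202773]
side [-0.01406992 -1.17053037  0.84220697]
wrist [0.14749102 0.5095891  0.37180733]
{'t': 0.15, 'q': array([ 1.03419685e+00,  4.85990123e-02,  9.79286083e-02,  1.62202419e+00,
       -1.40681514e-05,  1.44300151e+00]), 'qvel': array([-0.00023419, -0.00151006,  0.00405704,  0.00063851, -0.00152537,
        0.00061887]), 'tau': array([ 2.12943800e-03, -3.39258993e+01,  3.20424485e+01,  1.53295702e-02,
        1.07335384e-05,  4.98992208e-06]), 'tcp_pos': array([0.20842114, 0.48125042, 0.19836198]), 'orientation': array([ 0.69217209,  0.14289379,  0.69260043, -0.14416592]), 'ft_force': array([-0.4343775 , -0.08164121,  0.43234547]), 'wrist_torque': array([-0.0440855 ,  0.01491568, -0.00866454]), 'grip_width': 0.08558219360472445}
```

View pics/top0.png

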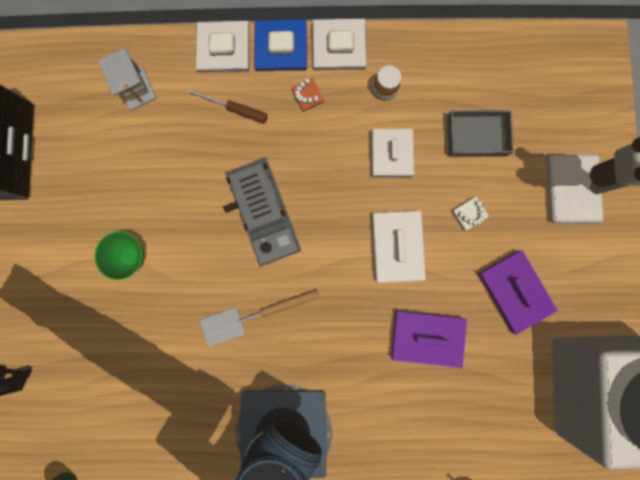

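View pics/side0.png

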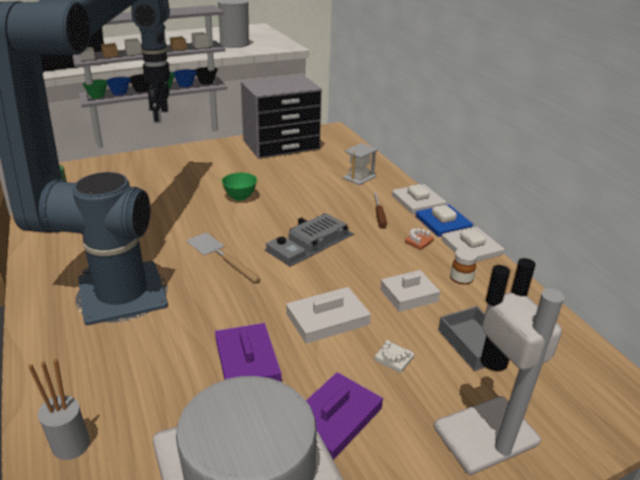

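View pics/wrist0.png

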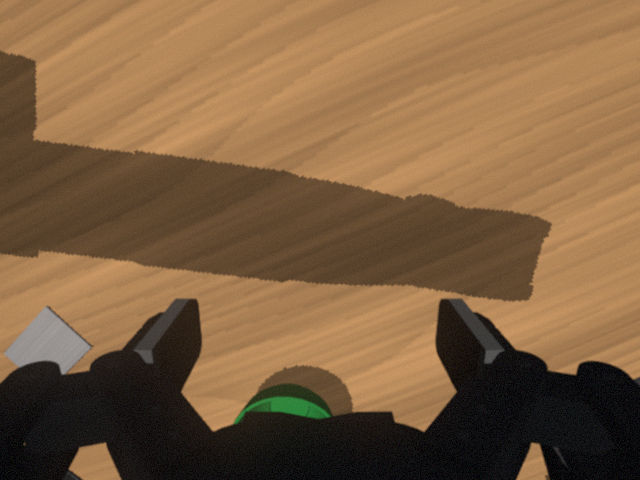

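The top view shows the unit at about (262,211), with its black tab pointing left at (230,207) and its panel at (272,243). White hoods are at (398,246), the larger, and (392,153), the smaller. The purple hoods at (428,338) and (518,291) are excluded by colour. The bowl is at (120,255) and the plaster model at (470,213). I'll confirm with crops and measure.

Run:
```python
from h import *
im,ci=load('top0'); ims,cs=load('side0')
a=cv2.resize(im[110:300,205:505],None,fx=2.6,fy=2.6,interpolation=cv2.INTER_CUBIC)
cv2.imwrite('pics/c1.png',a[:,:,::-1])
a=cv2.resize(ims[190:380,240:500],None,fx=3,fy=3,interpolation=cv2.INTER_CUBIC)
cv2.imwrite('pics/c2.png',a[:,:,::-1])
def masks(im):
    hsv=cv2.cvtColor(im,cv2.COLOR_RGB2HSV); return ((hsv[...,1]<45)&(hsv[...,2]>150)).astype(np.uint8)
for nm,I in (('top',im),('side',ims)):
    m=masks(I)
    for c in cv2.findContours(m,cv2.RETR_EXTERNAL,cv2.CHAIN_APPROX_NONE)[0]:
        if cv2.contourArea(c)>300: print(nm,cv2.minAreaRect(c))
```

```text
top ((622.0170288085938, 435.4416809082031), (64.14488220214844, 32.89875411987305), 87.79740142822266)
top ((612.0422973632812, 368.9132080078125), (28.446155548095703, 57.99076461791992), 37.30394744873047)
top ((221.8500213623047, 326.5500183105469), (27.51181411743164, 37.94732666015625), 71.56504821777344)
top ((398.4612731933594, 246.0736083984375), (68.60238647460938, 47.69363021850586), 86.72950744628906)
top ((470.71026611328125, 213.21670532226562), (24.30501937866211, 26.532432556152344), 58.392494201660156)
top ((577.0236206054688, 203.04244995117188), (37.790382385253906, 48.78000259399414), 87.51044464111328)
top ((392.5, 152.5), (45.0, 39.0), 90.0)
top ((388.5, 76.5), (21.0, 21.0), 90.0)
top ((117.69073486328125, 70.80412292480469), (35.53711700439453, 27.820484161376953), 66.03750610351562)
top ((281.0, 40.5), (19.0, 24.0), 90.0)
top ((222.0, 45.0), (48.0, 50.0), 90.0)
top ((339.0, 42.5), (47.0, 52.0), 90.0)
side ((327.0, 457.5), (43.0, 26.0), 90.0)
side ((167.13754272460938, 454.72119140625), (51.994346618652344, 24.229537963867188), 82.56858825683594)
side ((527.193
[... 651 characters left out ...]
), (26.436382293701172, 52.63022994995117), 75.96376037597656)
side ((201.65516662597656, 243.637939453125), (18.383838653564453, 25.254566192626953), 68.19859313964844)
side ((473.45623779296875, 242.88990783691406), (32.11223602294922, 55.50924301147461), 76.4295654296875)
side ((425.07318115234375, 201.15855407714844), (64.03124237060547, 27.018062591552734), 38.65980911254883)
side ((121.8597640991211, 36.7378044128418), (24.40536880493164, 36.44240951538086), 83.6598129272461)
side ((184.9163055419922, 30.242082595825195), (23.972835540771484, 40.33524703979492), 87.27368927001953)
side ((271.4993591308594, 59.76982498168945), (115.37045288085938, 123.19190979003906), 1.818303108215332)
```

View pics/c1.png

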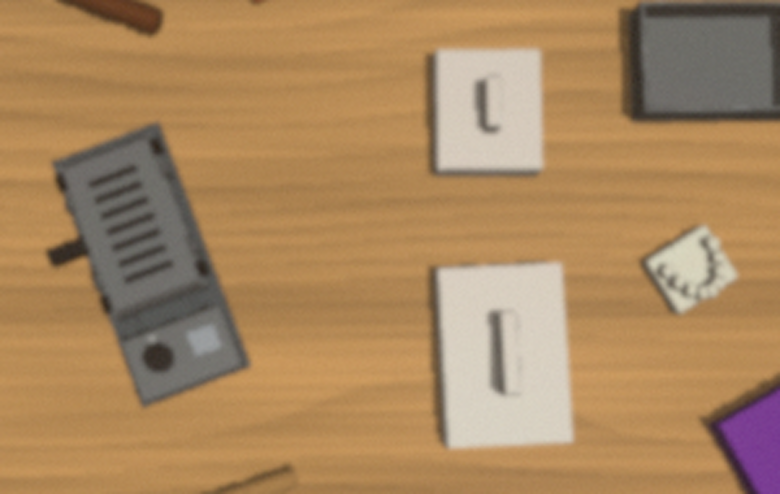

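View pics/c2.png

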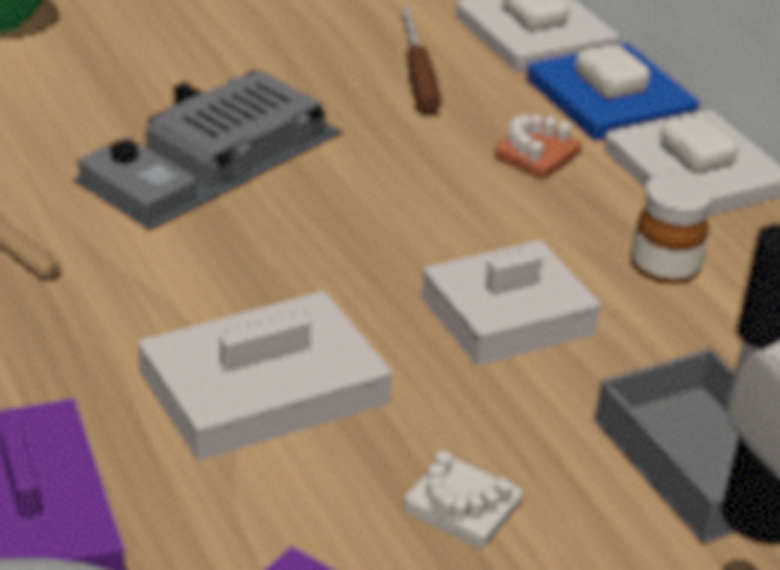

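Run:
```python
from h import *
im,ci=load('top0'); ims,cs=load('side0')
f1=lambda L:[(205+u/2.6,110+v/2.6) for u,v in L]; f2=lambda L:[(240+u/3,190+v/3) for u,v in L]
# cover top corners: near base-left, far-left, far-right, near-right
T=f1([(448,446),(438,267),(561,263),(573,440)]); S=f2([(140,347),(327,293),(390,375),(200,430)])
# top img left=+y ; side: far side (up-left) 
P=tri(ci,T,cs,S);print(P.round(4))
# rib ends top
print('coverplane', onplane(ci,T,0.03).round(4))
for n,L in dict(ribtop=[(513,310),(516,395)]).items(): print(n,onplane(ci,f1(L),0.058).round(4))
# unit: deck corners far-left, far-right, near-right, near-left ; tab tip
U=f1([(55,161),(158,126),(212,290),(120,322),(52,256),(145,404),(247,365)])
print('unit36',onplane(ci,U,0.036).round(4)); print('unit30',onplane(ci,U,0.030).round(4))
US=f2([(253,72),(323,107),(215,165),(150,125)])
print(tri(ci,U[:4],cs,US).round(4))
print('model',onplane(ci,[(470.7,213.2)],0.03),'bowl',onplane(ci,[(120,255)],0.06),'small',onplane(ci,[(392.5,152.5)],0.03))
```

```text
[[ 3.401e-01 -2.158e-01  2.470e-02  1.100e-03]
 [ 4.964e-01 -2.102e-01  2.830e-02  2.700e-03]
 [ 4.976e-01 -3.171e-01  2.820e-02  1.000e-04]
 [ 3.443e-01 -3.230e-01  2.960e-02  1.400e-03]]
coverplane [[ 0.3397 -0.2149  0.03  ]
 [ 0.495  -0.2094  0.03  ]
 [ 0.4973 -0.3167  0.03  ]
 [ 0.3437 -0.3227  0.03  ]]
ribtop [[ 0.4542 -0.2687  0.058 ]
 [ 0.3825 -0.2695  0.058 ]]
unit36 [[ 0.5919  0.1249  0.036 ]
 [ 0.6218  0.0342  0.036 ]
 [ 0.4764 -0.0127  0.036 ]
 [ 0.4494  0.0672  0.036 ]
 [ 0.5078  0.1269  0.036 ]
 [ 0.3783  0.0456  0.036 ]
 [ 0.411  -0.0426  0.036 ]]
unit30 [[ 0.5932  0.1261  0.03  ]
 [ 0.6233  0.0349  0.03  ]
 [ 0.477  -0.0123  0.03  ]
 [ 0.4499  0.0682  0.03  ]
 [ 0.5086  0.1282  0.03  ]
 [ 0.3784  0.0463  0.03  ]
 [ 0.4113 -0.0424  0.03  ]]
[[ 0.589   0.1283  0.027   0.0101]
 [ 0.6175  0.036   0.0344  0.0098]
 [ 0.4808 -0.0139  0.032   0.0084]
 [ 0.4528  0.0667  0.0324  0.0065]]
model [[ 0.49142995 -0.42993467  0.03      ]] bowl [[0.40355895 0.35584462 0.06      ]] small [[ 0.63345023 -0.25605978  0.03      ]]
```

The crop confirms it: the white hood at top px (398,246) measures about 155 x 107 mm with a 70 mm rib, so it is the cover. The hood at (392,153) is the small one. The unit's panel end and tab match the description. I'll work out the move to the unit next.

```bash
cat >> h.py <<'E'
from scipy.spatial.transform import Rotation as Ro
def Rtool(s): q=s['orientation']; return Ro.from_quat([q[1],q[2],q[3],q[0]])
def down(yaw): # tool x down, tool y at heading yaw
    y=np.array([np.cos(yaw),np.sin(yaw),0]); x=np.array([0,0,-1.]); return Ro.from_matrix(np.c_[x,y,np.cross(x,y)])
def plan(target,yaw,maxs=6.0,maxr=0.18):
    s=get_state(); R=Rtool(s); p=s['tcp_pos']; G=down(yaw)
    rv=(R.inv()*G).as_rotvec(); d=np.array(target)-p
    n=int(max(np.ceil(np.linalg.norm(d)*100/maxs),np.ceil(np.linalg.norm(rv)/maxr),1))
    print('cur',p.round(4),'heading y',np.degrees(np.arctan2(*R.as_matrix()[[1,0],1])).round(2),'n',n,'t',s['t'],'f',s['ft_force'].round(1),'w',round(s['grip_width'],4))
    for i in range(n):
        Ri=R*Ro.from_rotvec(rv*i/n)
        print((np.r_[Ri.inv().apply(d/n)*100, rv/n]).round(3).tolist(),end=',')
    print()
E
python3 - <<'E'
from h import *
s=get_state(); print(Rtool(s).as_matrix().round(3)); ci=camera_info('wrist'); print(onplane(ci,[[320,240],[0,240],[640,240],[320,0]],0).round(3))
R=cv2.Rodrigues(np.array(ci['rvec']))[0]; print(R.round(3))
c,_=ray(ci,[[320,240]]); print('cam in tool',Rtool(s).inv().apply(c-s['tcp_pos']))
plan([0.50,0.11,0.25],np.radians(17.5)); plan([0.50,0.11,0.25],np.radians(-162.5))
E
```

```text
[[-0.001  0.398  0.918]
 [-0.002  0.918 -0.398]
 [-1.    -0.002 -0.   ]]
[[0.244 0.469 0.   ]
 [0.114 0.167 0.   ]
 [0.375 0.771 0.   ]
 [0.05  0.553 0.   ]]
[[ 0.398  0.918 -0.002]
 [ 0.885 -0.383  0.266]
 [ 0.243 -0.107 -0.964]]
cam in tool [-0.17357697  0.00149178 -0.06720923]
cur [0.2084 0.4813 0.1984] heading y 66.58 n 8 t 0.15 f [-0.4 -0.1  0.4] w 0.0856
[-0.641, -2.811, 5.189, 0.107, 0.0, 0.0],[-0.642, -2.24, 5.46, 0.107, 0.0, 0.0],[-0.643, -1.643, 5.668, 0.107, 0.0, 0.0],[-0.644, -1.028, 5.811, 0.107, 0.0, 0.0],[-0.645, -0.401, 5.887, 0.107, 0.0, 0.0],[-0.645, 0.23, 5.896, 0.107, 0.0, 0.0],[-0.645, 0.859, 5.838, 0.107, 0.0, 0.0],[-0.645, 1.478, 5.713, 0.107, 0.0, 0.0],
cur [0.2084 0.4813 0.1984] heading y 66.58 n 13 t 0.15 f [-0.4 -0.1  0.4] w 0.0856
[-0.395, -1.73, 3.193, -0.176, -0.0, 0.0],[-0.394, -2.261, 2.842, -0.176, -0.0, 0.0],[-0.394, -2.723, 2.402, -0.176, -0.0, 0.0],[-0.394, -3.102, 1.889, -0.176, -0.0, 0.0],[-0.394, -3.384, 1.318, -0.176, -0.0, 0.0],[-0.394, -3.562, 0.706, -0.176, -0.0, 0.0],[-0.394, -3.631, 0.072, -0.176, -0.0, 0.0],[-0.394, -3.588, -0.564, -0.176, -0.0, 0.0],[-0.394, -3.434, -1.182, -0.176, -0.0, 0.0],[-0.395, -3.174, -1.765, -0.176, -0.0, 0.0],[-0.395, -2.817, -2.292, -0.176, -0.0, 0.0],[-0.396, -2.372, -2.749, -0.176, -0.0, 0.0],[-0.397, -1.855, -3.122, -0.176, -0.0, 0.0],
```

Run:
```python
from h import *
plan([0.545,0.02,0.20],np.radians(17.5))
```

```text
cur [0.2084 0.4813 0.1984] heading y 66.58 n 10 t 0.15 f [-0.4 -0.1  0.4] w 0.0856
[-0.012, -2.895, 4.922, 0.086, 0.0, 0.0],[-0.013, -2.463, 5.152, 0.086, 0.0, 0.0],[-0.014, -2.013, 5.343, 0.086, 0.0, 0.0],[-0.014, -1.549, 5.496, 0.086, 0.0, 0.0],[-0.015, -1.073, 5.608, 0.086, 0.0, 0.0],[-0.015, -0.589, 5.68, 0.086, 0.0, 0.0],[-0.016, -0.101, 5.709, 0.086, 0.0, 0.0],[-0.016, 0.388, 5.697, 0.086, 0.0, 0.0],[-0.016, 0.874, 5.643, 0.086, 0.0, 0.0],[-0.016, 1.353, 5.547, 0.086, 0.0, 0.0],
```

Emit:
{"name": "move_arm", "arguments": {"commands": [[0,-2.9,4.9,0.086,0,0],[0,-2.5,5.15,0.086,0,0],[0,-2.0,5.35,0.086,0,0],[0,-1.55,5.5,0.086,0,0],[0,-1.1,5.6,0.086,0,0],[0,-0.6,5.7,0.086,0,0],[0,-0.1,5.7,0.086,0,0],[0,0.4,5.7,0.086,0,0],[0,0.9,5.65,0.086,0,0],[0,1.35,5.55,0.086,0,0]], "hand": 0, "grip_force": 50}}

```text
t: 1.4
tcp_pos: [0.5466, 0.0049, 0.1943]
orientation: [0.565, 0.423, 0.566, -0.426]
ft_force: [0.6, 0.8, -0.2]
grip_width: 0.0428
```

Run:
```python
from h import *
plan([0.545,0.02,0.20],np.radians(17.5)); s=get_state(); print(s['qvel'].round(3))
im,ci=snap('wrist','w1')
```

```text
cur [0.5466 0.0049 0.1943] heading y 16.22 n 1 t 1.4 f [ 0.6  0.8 -0.2] w 0.0428
[-0.568, 0.262, -1.493, -0.022, 0.001, 0.003],
[-0.694  0.648  0.678  0.025  0.006  0.01 ]
```

View pics/w1.png

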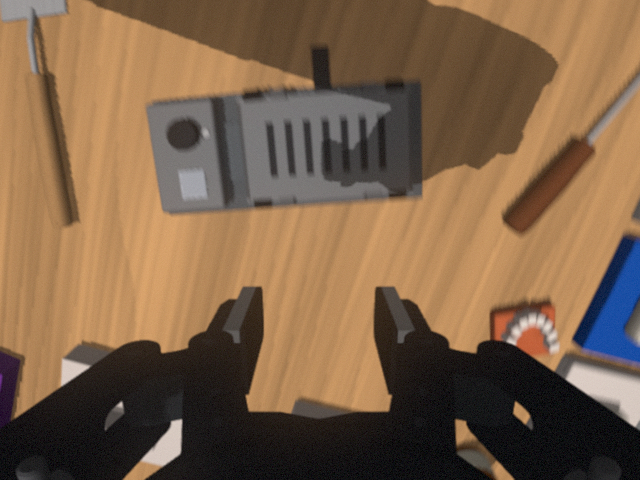

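Emit:
{"name": "move_arm", "arguments": {"commands": [[0,0,0,0.02,0,0],[0,0,0,0,0,0]]}}

```text
t: 1.7
tcp_pos: [0.5499, -0.0029, 0.1912]
orientation: [0.559, 0.431, 0.558, -0.436]
ft_force: [0.3, 0.4, 0.3]
grip_width: 0.0423
```

Run:
```python
from h import *
plan([0.545,0.02,0.20],np.radians(17.5)); s=get_state(); print(s['qvel'].round(3))
im,ci=snap('wrist','w2')
a=cv2.resize(im[20:240,130:450],None,fx=2.5,fy=2.5,interpolation=cv2.INTER_CUBIC)
cv2.imwrite('pics/c3.png',a[:,:,::-1])
```

```text
cur [ 0.5499 -0.0029  0.1912] heading y 14.42 n 1 t 1.7 f [0.3 0.4 0.3] w 0.0423
[-0.898, 0.089, -2.334, -0.054, 0.005, 0.006],
[ 0.002  0.002 -0.001  0.008  0.007  0.003]
```

View pics/c3.png

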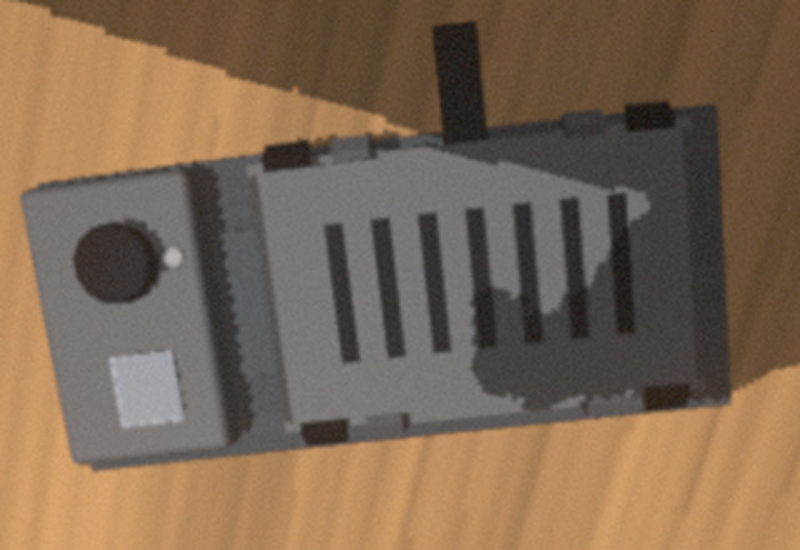

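```bash
cat >> h.py <<'E'
def fit2(model,pts):
    m=np.array(model,float);p=np.array(pts)[:,:2]; mc,pc=m.mean(0),p.mean(0)
    H=(m-mc).T@(p-pc); a=np.arctan2(H[0,1]-H[1,0],H[0,0]+H[1,1]); R=np.array([[np.cos(a),-np.sin(a)],[np.sin(a),np.cos(a)]])
    t=pc-R@mc; r=p-(m@R.T+t); return t,np.degrees(a),(r*1000).round(1)
E
python3 - <<'E'
from h import *
im,ci=load('w2'); f=lambda L:[(130+u/2.5,20+v/2.5) for u,v in L]
P=onplane(ci,f([(287,146),(650,104),(326,443),(668,408)]),0.026)
print(P.round(4)); t,a,r=fit2([(-.058,.0495),(.058,.0495),(-.058,-.0495),(.058,-.0495)],P); print(t,a,r)
T=onplane(ci,f([(434,25),(474,22),(443,140),(487,138)]),0.030); print('tab',T.round(4))
R=Ro.from_euler('z',a,degrees=True).as_matrix()[:2,:2]
print('tab in unit',((T[:,:2]-t)@R).round(4))
# check height using top view of tab tip & deck
it,ct=load('top0'); pt=[(205+50/2.6,110+256/2.6)]; 
print('tab tri',tri(ci,f([(454,24)]),ct,pt))
print('deck corners tri', tri(ci,f([(258,170),(290,425)]),ct,[(205+110/2.6,110+310/2.6),(205+212/2.6,110+290/2.6)]).round(4))
D=onplane(ci,f([(255,172),(292,423)]),.036); print(((D[:,:2]-t)@R).round(4))
g=t+R@np.array([0,.063]); print('grasp',g)
plan([*g,0.06],np.radians(a))
E
```

```text
[[ 0.4665  0.0857  0.026 ]
 [ 0.5757  0.1269  0.026 ]
 [ 0.4996 -0.0057  0.026 ]
 [ 0.6096  0.0351  0.026 ]]
[0.53784437 0.06049672] 20.36069015869922 [[ 0.2 -1. ]
 [ 0.7 -0.2]
 [-1.1  0.3]
 [ 0.2  0.8]]
tab [[0.5038 0.1317 0.03  ]
 [0.5156 0.1356 0.03  ]
 [0.5149 0.0992 0.03  ]
 [0.5282 0.1032 0.03  ]]
tab in unit [[-0.0071  0.0786]
 [ 0.0053  0.0782]
 [-0.0081  0.0442]
 [ 0.0058  0.0434]]
tab tri [[0.50942607 0.1328917  0.02440804 0.00351414]]
deck corners tri [[ 4.603e-01  7.620e-02  3.290e-02  5.000e-04]
 [ 4.813e-01 -9.500e-03 -8.700e-03  3.000e-04]]
[[-0.0676  0.0406]
 [-0.0675 -0.0394]]
grasp [0.51592485 0.11956054]
cur [ 0.5498 -0.0025  0.1913] heading y 14.47 n 4 t 1.75 f [-0.6  0.5  0.7] w 0.0425
[3.264, -0.039, -3.186, -0.026, 0.001, 0.001],[3.269, 0.038, -3.182, -0.026, 0.001, 0.001],[3.273, 0.115, -3.175, -0.026, 0.001, 0.001],[3.278, 0.192, -3.167, -0.026, 0.001, 0.001],
```

The clips in the wrist crop fit the known clip positions within about 1 mm, putting the unit at (0.538, 0.060) with a yaw of 20.4°. The tab tip is at crop (454,24) and triangulates to z ≈ 24 mm with a 3.5 mm gap, close to the stated 30 mm. Now moving above the tab.

Emit:
{"name": "move_arm", "arguments": {"commands": [[3.2,0,-3.2,-0.03,0,0],[3.2,0,-3.2,-0.03,0,0],[3.2,0.1,-3.2,-0.025,0,0],[2.0,0.2,-3.0,-0.02,0,0],[0,0,0,0,0,0],[0,0,0,0,0,0]]}}

```text
t: 2.5
tcp_pos: [0.5109, 0.1284, 0.0747]
orientation: [0.586, 0.397, 0.582, -0.4]
ft_force: [0.7, 0.1, -0.0]
grip_width: 0.0427
```

Run:
```python
from h import *
im,ci=snap('wrist','w3')
plan([.5159,.1196,0.06],np.radians(20.4))
```

```text
cur [0.5109 0.1283 0.0747] heading y 21.44 n 1 t 2.55 f [-1.3  0.2 -0.5] w 0.0423
[1.48, 0.147, 0.988, 0.018, 0.006, 0.0],
```

View pics/w3.png

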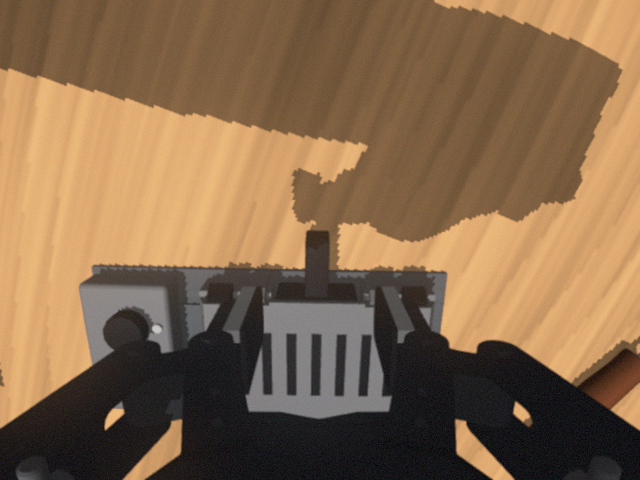

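Run:
```python
from h import *
im,ci=load('w3'); i2,c2=load('w2')
T=onplane(ci,[(306,232),(328,232),(307,297),(329,297)],0.030); print(T.round(4))
t=np.array([.5378,.0605]);R=Ro.from_euler('z',20.36,degrees=True).as_matrix()[:2,:2]
print(((T[:,:2]-t)@R).round(4))
print('tri',tri(ci,[(306,232),(328,232)],c2,[(130+434/2.5,20+25/2.5),(130+474/2.5,20+22/2.5)]).round(4))
print('mid', T[:2,:2].mean(0))
```

```text
[[0.5015 0.1365 0.03  ]
 [0.5131 0.141  0.03  ]
 [0.5163 0.0995 0.03  ]
 [0.5285 0.1043 0.03  ]]
[[-0.0076  0.0839]
 [ 0.0048  0.0841]
 [-0.0065  0.044 ]
 [ 0.0065  0.0443]]
tri [[5.026e-01 1.338e-01 1.920e-02 6.000e-04]
 [5.148e-01 1.382e-01 1.780e-02 4.000e-04]]
mid [0.5073078  0.13876944]
```

Run:
```python
from h import *
t=np.array([.5378,.0605]);R=Ro.from_euler('z',20.36,degrees=True).as_matrix()[:2,:2]
g=t+R@[-.001,.0635]; print(g); plan([*g,0.007],np.radians(20.4),maxs=2.5)
```

```text
[0.51476971 0.11968493]
cur [0.5109 0.1283 0.0747] heading y 21.44 n 3 t 2.55 f [-1.3  0.2 -0.5] w 0.0423
[2.26, 0.016, 0.302, 0.006, 0.002, 0.0],[2.259, 0.017, 0.306, 0.006, 0.002, 0.0],[2.259, 0.019, 0.311, 0.006, 0.002, 0.0],
```

Emit:
{"name": "move_arm", "arguments": {"commands": [[1.6,0,0.9,0.018,0.005,0],[2.0,0,0,0,0,0],[2.0,0,0,0,0,0],[0.6,0,0,0,0,0],[0,0,0,0,0,0],[0,0,0,0,0,0]]}}

```text
t: 3.3
tcp_pos: [0.5195, 0.1139, 0.0129]
orientation: [0.581, 0.407, 0.576, -0.406]
ft_force: [-0.3, 0.7, 1.5]
grip_width: 0.0426
```

Run:
```python
from h import *
plan([.5148,.1197,0.007],np.radians(20.4))
```

```text
cur [0.5195 0.1139 0.0129] heading y 19.81 n 1 t 3.3 f [-0.3  0.7  1.5] w 0.0426
[0.586, -0.25, -0.706, -0.01, 0.004, -0.006],
```

Emit:
{"name": "move_arm", "arguments": {"commands": [[0,-0.2,-0.7,-0.01,0.004,0],[0,0,0,0,0,0],[0.5,0,0,0,0,0],[0,0,0,0,0,0]]}}

```text
t: 3.8
tcp_pos: [0.5166, 0.1208, 0.0096]
orientation: [0.583, 0.406, 0.579, -0.401]
ft_force: [-0.2, 0.3, -0.3]
grip_width: 0.0426
```

Emit:
{"name": "move_arm", "arguments": {"commands": [[0,0,0,0,0,0],[0,0,0,0,0,0],[0,0,0,0,0,0],[0,0,0,0,0,0]], "hand": 1, "grip_force": 50}}

```text
t: 4.3
tcp_pos: [0.5166, 0.1207, 0.0096]
orientation: [0.583, 0.406, 0.579, -0.401]
ft_force: [0.2, 0.6, 0.3]
grip_width: -0.0002
```

Run:
```python
from h import *
plan([.5148,.1197,0.007],np.radians(20.4))
```

```text
cur [0.5166 0.1207 0.0096] heading y 20.46 n 1 t 4.3 f [0.2 0.6 0.3] w -0.0002
[0.255, -0.204, 0.028, 0.001, 0.001, -0.01],
```

Run:
```python
from h import *
im,ci=snap('wrist','w4'); im,ci=snap('side','s4')
a=cv2.resize(im[170:290,240:400],None,fx=5,fy=5,interpolation=cv2.INTER_CUBIC)
cv2.imwrite('pics/c4.png',a[:,:,::-1])
```

```text
(no output)
```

View pics/w4.png

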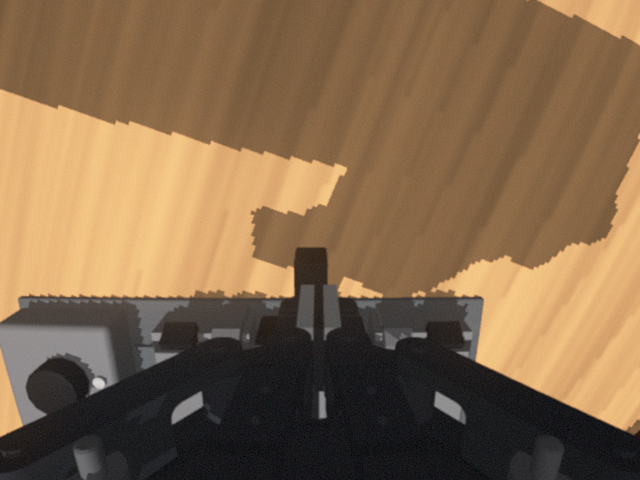

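View pics/c4.png

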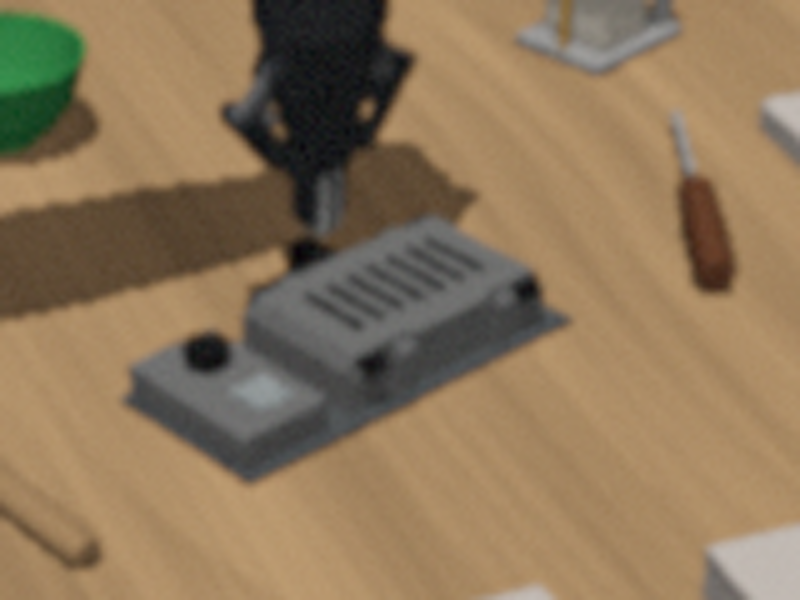

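Run:
```python
from h import *
s=get_state(); p=s['tcp_pos']; 
for f in ['s4','w4']:
    im,ci=load(f); P=[p,p+[0,0,.02],p+[0,0,.04]]; print(f,proj(ci,P).round(1).tolist())
im,ci=load('s4'); print(proj(ci,[[.51,.1336,.03],[.5378,.0605,.036]]), )
im,ci=load('w4'); print(s['tcp_pos'],s['q'])
# measured fingertip pixels: side (240+325/5,170+230/5); wrist (319,286)
print(tri(load('s4')[1],[(240+325/5,170+230/5)],ci,[(319,286)]))
```

```text
s4 [[303.3, 225.0], [303.4, 218.8], [303.5, 212.6]]
w4 [[315.9, 279.8], [316.1, 297.5], [316.4, 319.7]]
[[299.48242209 216.93860555]
 [319.01677115 225.86501269]]
[0.5166122  0.12071444 0.00957413] [ 0.10211717  0.09569062 -0.23052586  1.23470312  0.00150373  1.31582392]
[[0.51928753 0.12622698 0.03387474 0.00822714]]
```

Run:
```python
from h import *
im,ci=load('w4')
a=cv2.resize(im[230:480,0:640],None,fx=1.25,fy=1.25,interpolation=cv2.INTER_CUBIC);cv2.imwrite('pics/c5a.png',a[:,:,::-1])
a=cv2.resize(im[230:400,130:500],None,fx=2.1,fy=2.1,interpolation=cv2.INTER_CUBIC);cv2.imwrite('pics/c5.png',a[:,:,::-1])
im2,ci2=load('s4'); a=cv2.resize(im2[150:250,260:360],None,fx=6,fy=6,interpolation=cv2.INTER_CUBIC);cv2.imwrite('pics/c6.png',a[:,:,::-1])
# base plate +y edge corners in w4: (20,297),(482,297); at z=4: length 238
P=onplane(ci,[(20,297),(482,297)],.004); print(P,np.linalg.norm(P[0]-P[1]))
c,_=ray(ci,[[0,0]]); print('cam z',c)
```

```text
[[0.37977856 0.05672101 0.004     ]
 [0.59787644 0.13821798 0.004     ]] 0.23282706801379366
cam z [0.49202114 0.18461571 0.18305314]
```

View pics/c5.png

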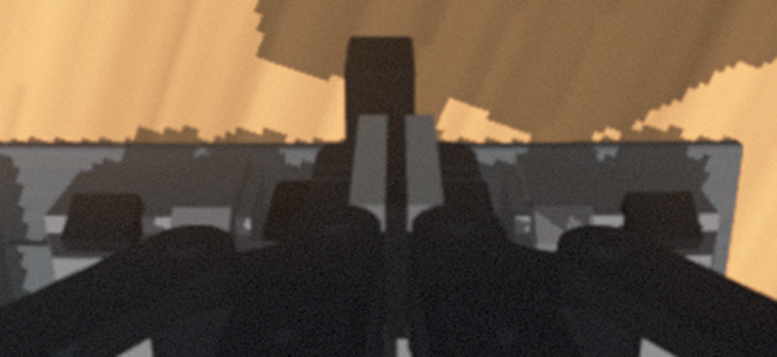

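View pics/c6.png

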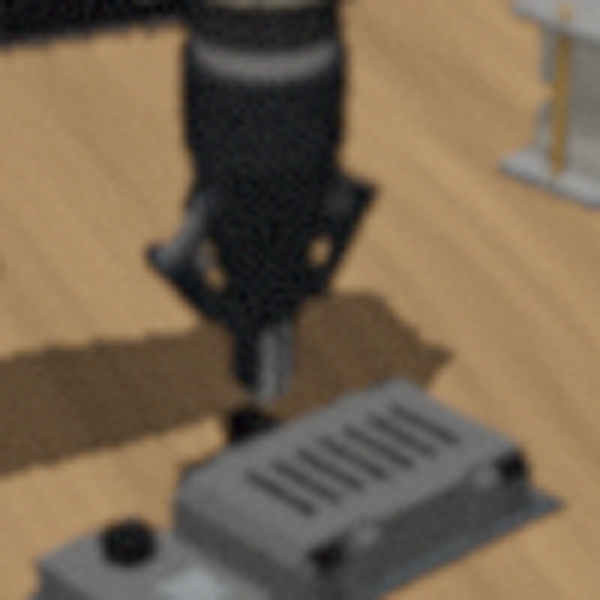

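Run:
```python
from h import *
s=get_state(); p=s['tcp_pos'];R=Rtool(s)
im,ci=load('w4')
for x in (0,-.01,-.02,-.03): print(x,proj(ci,[p+R.apply([x,y,-.011]) for y in (-.008,.0,.008)]).round(0).tolist())
im,ci=load('s4')
for x in (0,-.01,-.02,-.03): print(x,proj(ci,[p+R.apply([x,0,z]) for z in (-.011,.011)]).round(0).tolist())
t=np.array([.5378,.0605]);Ru=Ro.from_euler('z',20.36,degrees=True).as_matrix()[:2,:2]
q=lambda x,y,z: [*(t+Ru@[x,y]),z]
L=[q(-.007,.076,.03),q(.007,.076,.03),q(.007,.044,.03),q(-.007,.044,.03),q(-.067,.04,.036),q(.067,.04,.036),q(.067,-.04,.036),q(-.067,-.04,.036),q(0,.04,.036)]
print(proj(ci,L).round(1).tolist()); print(((proj(ci,L)-[260,150])*6).round(0).tolist())
```

```text
0 [[298.0, 257.0], [316.0, 257.0], [333.0, 257.0]]
-0.01 [[297.0, 265.0], [316.0, 265.0], [334.0, 265.0]]
-0.02 [[296.0, 273.0], [316.0, 273.0], [335.0, 273.0]]
-0.03 [[295.0, 282.0], [315.0, 282.0], [336.0, 282.0]]
0 [[301.0, 223.0], [306.0, 227.0]]
-0.01 [[301.0, 220.0], [306.0, 223.0]]
-0.02 [[301.0, 217.0], [306.0, 220.0]]
-0.03 [[301.0, 214.0], [306.0, 217.0]]
[[298.3, 218.0], [302.0, 216.3], [309.8, 220.7], [306.1, 222.4], [290.6, 228.5], [326.4, 212.3], [346.9, 223.3], [311.0, 240.6], [309.0, 220.2]]
[[230.0, 408.0], [252.0, 398.0], [299.0, 424.0], [276.0, 434.0], [184.0, 471.0], [399.0, 374.0], [521.0, 440.0], [306.0, 543.0], [294.0, 421.0]]
```

In w4 the fingertips end at px (319,285). In the side view they end at (304,216), above the tab. Both put the real fingertips about 28 mm above the reported TCP, so the jaws closed above the tab. Next I open, look and go lower under force watch.

Emit:
{"name": "move_arm", "arguments": {"commands": [[0,-0.2,0,0,0,0],[0,0,0,0,0,0],[0,0,0,0,0,0],[0,0,0,0,0,0]], "hand": 0}}

```text
t: 4.9
tcp_pos: [0.5146, 0.1199, 0.0096]
orientation: [0.583, 0.406, 0.579, -0.401]
ft_force: [-0.6, 0.5, -0.7]
grip_width: 0.0426
```

Run:
```python
from h import *
im,ci=snap('wrist','w5'); plan([.5148,.1197,-.018],np.radians(20.4))
a=cv2.resize(im[200:420,150:490],None,fx=2.3,fy=2.3,interpolation=cv2.INTER_CUBIC);cv2.imwrite('pics/c7.png',a[:,:,::-1])
```

```text
cur [0.5146 0.1199 0.0096] heading y 20.46 n 1 t 4.95 f [-0.4 -0.6  0.7] w 0.0427
[2.759, -0.015, 0.028, 0.001, 0.001, -0.01],
```

View pics/c7.png

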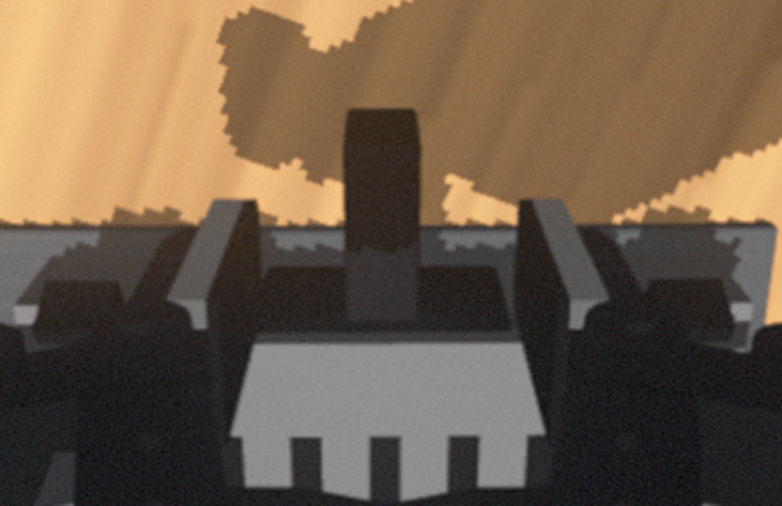

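Emit:
{"name": "move_arm", "arguments": {"commands": [[1.2,0,0,0,0,0],[0.6,0,0,0,0,0],[0,0,0,0,0,0]]}}

```text
t: 5.32
tcp_pos: [0.5143, 0.1199, -0.0103]
orientation: [0.583, 0.406, 0.579, -0.401]
ft_force: [0.7, -0.0, 0.1]
grip_width: 0.0428
```

Run:
```python
from h import *
im,ci=snap('wrist','w6'); plan([.5148,.1197,-.018],np.radians(20.4))
a=cv2.resize(im[200:420,150:490],None,fx=2.3,fy=2.3,interpolation=cv2.INTER_CUBIC);cv2.imwrite('pics/c8.png',a[:,:,::-1])
im,ci=snap('side','s6')
a=cv2.resize(im[150:250,260:360],None,fx=6,fy=6,interpolation=cv2.INTER_CUBIC);cv2.imwrite('pics/c9.png',a[:,:,::-1])
```

```text
cur [ 0.5144  0.1199 -0.0101] heading y 20.45 n 1 t 5.375 f [ 0.2 -0.2 -0.3] w 0.0425
[0.792, 0.027, 0.036, 0.001, 0.001, -0.009],
```

View pics/c8.png

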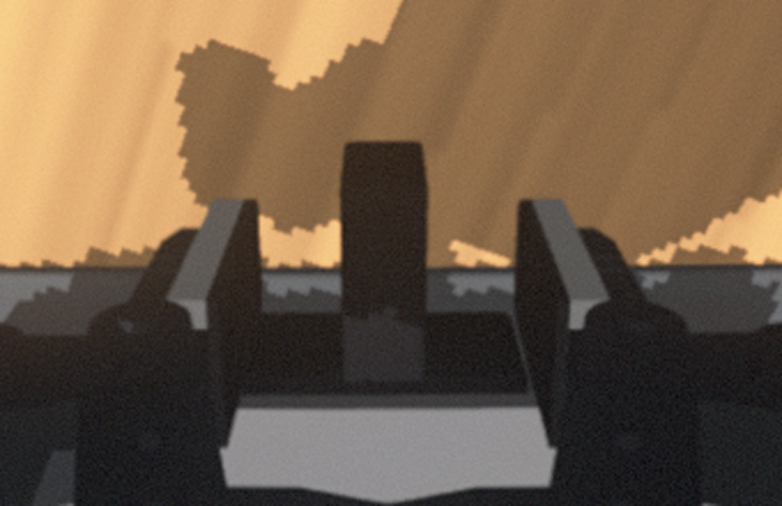

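View pics/c9.png

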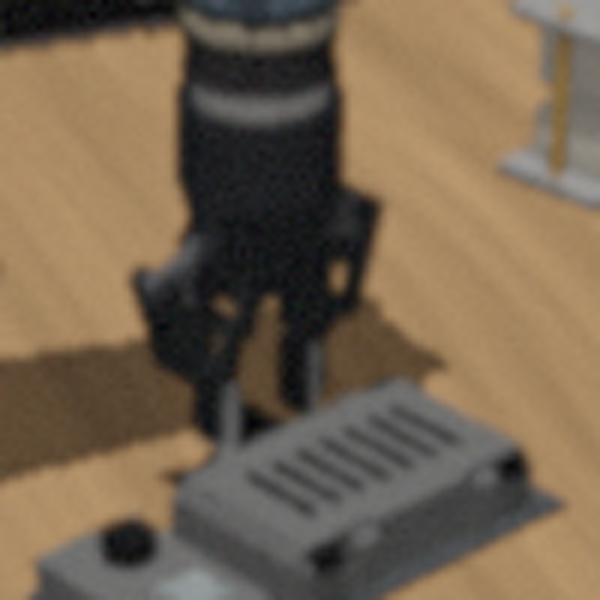

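Reported TCP z is −10 mm with no contact, and the fingers straddle the tab in the crop (tab at col 385, fingers at 235 and 545). I'll go slightly lower and close.

Emit:
{"name": "move_arm", "arguments": {"commands": [[0.6,0,0,0,0,0],[0,0,0,0,0,0]]}}

```text
t: 5.68
tcp_pos: [0.5151, 0.1201, -0.0157]
orientation: [0.583, 0.406, 0.578, -0.4]
ft_force: [0.3, 1.4, -0.6]
grip_width: 0.0423
```

Emit:
{"name": "move_arm", "arguments": {"commands": [[0,0,0,0,0,0],[0,0,0,0,0,0],[0,0,0,0,0,0],[0,0,0,0,0,0]], "hand": 1, "grip_force": 60}}

```text
t: 6.18
tcp_pos: [0.5152, 0.12, -0.0153]
orientation: [0.583, 0.406, 0.578, -0.4]
ft_force: [0.2, -0.3, -0.0]
grip_width: 0.0122
```

Emit:
{"name": "move_arm", "arguments": {"commands": [[0,0,-1,0,0,0],[0,0,-1.5,0,0,0],[0,0,-1.5,0,0,0],[0,0,-1.5,0,0,0],[0,0,0,0,0,0]]}}

```text
t: 6.8
tcp_pos: [0.4942, 0.1761, -0.0154]
orientation: [0.584, 0.406, 0.579, -0.4]
ft_force: [-1.0, 1.6, 0.2]
grip_width: 0.0122
```

Run:
```python
from h import *
t=np.array([.5378,.0605]);R=Ro.from_euler('z',20.36,degrees=True).as_matrix()[:2,:2]
g=t+R@[-.001,.0635+.125]; print(g); plan([*g,-0.015],np.radians(20.4),maxs=2)
```

```text
[0.47128    0.23687557]
cur [ 0.4942  0.1761 -0.0154] heading y 20.54 n 4 t 6.8 f [-1.   1.6  0.2] w 0.0122
[-0.01, -0.003, -1.624, 0.001, 0.0, -0.003],[-0.01, -0.004, -1.624, 0.001, 0.0, -0.003],[-0.009, -0.005, -1.624, 0.001, 0.0, -0.003],[-0.009, -0.006, -1.624, 0.001, 0.0, -0.003],
```

Emit:
{"name": "move_arm", "arguments": {"commands": [[0,0,-1.6,0,0,0],[0,0,-1.6,0,0,0],[0,0,-1.6,0,0,0],[0,0,-1.6,0,0,0],[0,0,0,0,0,0],[0.2,0,0,0,0,0],[0,0,0,0,0,0]]}}

```text
t: 7.68
tcp_pos: [0.4688, 0.2406, -0.0188]
orientation: [0.583, 0.405, 0.58, -0.4]
ft_force: [0.4, -0.2, -2.2]
grip_width: 0.0125
```

Run:
```python
from h import *
plan([.4713,.2369,-.019],np.radians(20.4))
im,ci=snap('side','s7'); im2,ci=snap('wrist','w7')
a=cv2.resize(im[150:260,200:360],None,fx=5,fy=5,interpolation=cv2.INTER_CUBIC);cv2.imwrite('pics/c10.png',a[:,:,::-1])
```

```text
cur [ 0.4688  0.2406 -0.0188] heading y 20.58 n 1 t 7.675 f [ 0.4 -0.2 -2.2] w 0.0125
[0.016, 0.109, 0.433, 0.003, -0.0, -0.008],
```

View pics/c10.png

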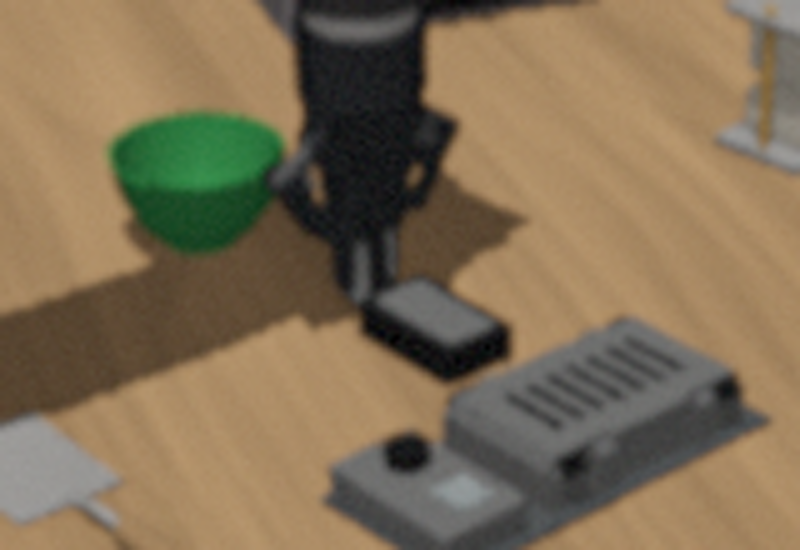

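View pics/w7.png

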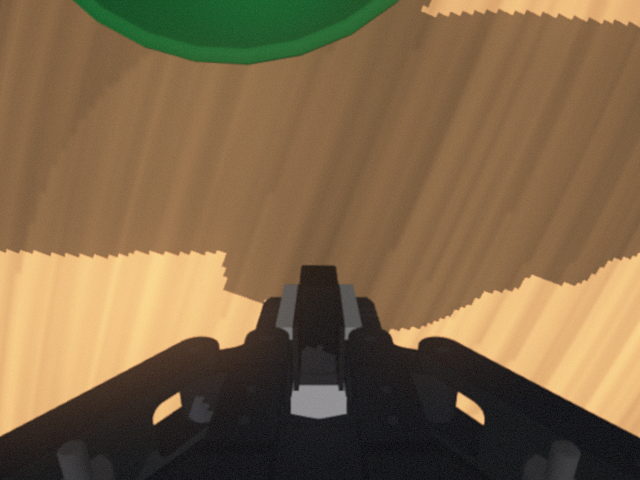

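The battery lies about 40 mm clear of the base plate in the side crop (435,325), and the bowl is untouched. I release and rise.

Emit:
{"name": "move_arm", "arguments": {"commands": [[0,0,0,0,0,0],[0,0,0,0,0,0],[0,0,0,0,0,0]], "hand": 0}}

```text
t: 8.15
tcp_pos: [0.4707, 0.2399, -0.0174]
orientation: [0.583, 0.406, 0.578, -0.4]
ft_force: [-0.1, 0.4, 0.2]
grip_width: 0.0426
```

Emit:
{"name": "move_arm", "arguments": {"commands": [[-2,0,0,0,0,0],[-4,0,0,0,0,0],[-5,0,0,0,0,0],[-4,0,0,0,0,0],[0,0,0,0,0,0]]}}

```text
t: 8.78
tcp_pos: [0.4689, 0.2389, 0.137]
orientation: [0.583, 0.406, 0.578, -0.4]
ft_force: [0.7, 0.2, 0.2]
grip_width: 0.0426
```

Run:
```python
from h import *
# cover yaw ~ from top corners at z=.03
a=np.array([[.3397,-.2149],[.495,-.2094],[.4973,-.3167],[.3437,-.3227]])
t,ang,r=fit2([(-.078,.054),(.078,.054),(.078,-.054),(-.078,-.054)],a); print(t,ang,r)
plan([.42,-.30,0.16],np.radians(2))
plan([.42,-.32,0.16],np.radians(2),maxs=5.2)
```

```text
[ 0.418925 -0.265925] 1.984284223019563 [[ 0.6 -0.2]
 [-0.  -0.1]
 [-1.4  0.5]
 [ 0.9 -0.1]]
cur [0.4689 0.2389 0.137 ] heading y 20.45 n 10 t 8.775 f [0.7 0.2 0.2] w 0.0426
[-0.25, -2.338, 4.879, 0.032, -0.0, -0.001],[-0.247, -2.18, 4.952, 0.032, -0.0, -0.001],[-0.245, -2.019, 5.02, 0.032, -0.0, -0.001],[-0.242, -1.857, 5.082, 0.032, -0.0, -0.001],[-0.24, -1.693, 5.139, 0.032, -0.0, -0.001],[-0.238, -1.527, 5.191, 0.032, -0.0, -0.001],[-0.236, -1.359, 5.237, 0.032, -0.0, -0.001],[-0.234, -1.19, 5.279, 0.032, -0.0, -0.001],[-0.233, -1.02, 5.314, 0.032, -0.0, -0.001],[-0.231, -0.849, 5.344, 0.032, -0.0, -0.001],
cur [0.4689 0.2389 0.137 ] heading y 20.45 n 11 t 8.775 f [0.7 0.2 0.2] w 0.0426
[-0.228, -2.189, 4.606, 0.029, -0.0, -0.001],[-0.226, -2.053, 4.668, 0.029, -0.0, -0.001],[-0.223, -1.916, 4.726, 0.029, -0.0, -0.001],[-0.221, -1.777, 4.78, 0.029, -0.0, -0.001],[-0.219, -1.637, 4.83, 0.029, -0.0, -0.001],[-0.217, -1.495, 4.876, 0.029, -0.0, -0.001],[-0.216, -1.352, 4.918, 0.029, -0.0, -0.001],[-0.214, -1.207, 4.955, 0.029, -0.0, -0.001],[-0.213, -1.062, 4.988, 0.029, -0.0, -0.001],[-0.211, -0.916, 5.017, 0.029, -0.0, -0.001],[-0.21, -0.769, 5.042, 0.029, -0.0, -0.001],
```

Run:
```python
from h import *
plan([.47,-.266,0.16],np.radians(92),maxs=5.0)
```

```text
cur [0.4689 0.2389 0.137 ] heading y 20.45 n 11 t 8.775 f [0.7 0.2 0.2] w 0.0426
[-0.222, -1.591, 4.305, -0.114, 0.001, -0.001],[-0.223, -2.069, 4.097, -0.114, 0.001, -0.001],[-0.224, -2.52, 3.836, -0.114, 0.001, -0.001],[-0.225, -2.938, 3.525, -0.114, 0.001, -0.001],[-0.225, -3.319, 3.17, -0.114, 0.001, -0.001],[-0.224, -3.657, 2.773, -0.114, 0.001, -0.001],[-0.223, -3.948, 2.341, -0.114, 0.001, -0.001],[-0.221, -4.188, 1.878, -0.114, 0.001, -0.001],[-0.219, -4.374, 1.392, -0.114, 0.001, -0.001],[-0.216, -4.503, 0.887, -0.114, 0.001, -0.001],[-0.213, -4.575, 0.371, -0.114, 0.001, -0.001],
```

Emit:
{"name": "move_arm", "arguments": {"commands": [[-0.2,-1.6,4.3,-0.114,0,0],[-0.2,-2.1,4.1,-0.114,0,0],[-0.2,-2.5,3.8,-0.114,0,0],[-0.2,-2.9,3.5,-0.114,0,0],[-0.2,-3.3,3.2,-0.114,0,0],[-0.2,-3.7,2.8,-0.114,0,0],[-0.2,-3.9,2.3,-0.114,0,0],[-0.2,-4.2,1.9,-0.114,0,0],[-0.2,-4.4,1.4,-0.114,0,0],[-0.2,-4.5,0.9,-0.114,0,0],[-0.2,-3.5,0.4,-0.08,0,0],[0,0,0,0,0,0]]}}

```text
t: 10.28
tcp_pos: [0.4772, -0.2684, 0.1431]
orientation: [0.706, -0.014, 0.708, 0.02]
ft_force: [-0.5, 0.4, -0.3]
grip_width: 0.0428
```

Emit:
{"name": "move_arm", "arguments": {"commands": [[0,0,0,0,0,0],[0,0,0,0,0,0]]}}

```text
t: 10.52
tcp_pos: [0.4762, -0.2665, 0.1413]
orientation: [0.705, -0.013, 0.709, 0.021]
ft_force: [0.2, 0.2, -0.3]
grip_width: 0.043
```

Run:
```python
from h import *
plan([.47,-.266,0.16],np.radians(92),maxs=5.0)
im,ci=snap('wrist','w8')
```

```text
cur [ 0.4762 -0.2665  0.1413] heading y 92.81 n 1 t 10.525 f [ 0.2  0.2 -0.3] w 0.043
[-1.861, 0.1, -0.63, 0.014, -0.005, -0.011],
```

View pics/w8.png

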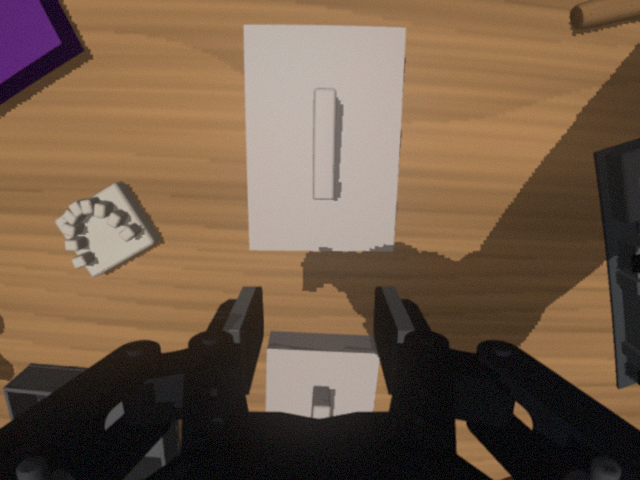

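The wrist view shows the large white cover with corners at about (244,25), (405,28), (394,251) and (249,250), and its rib from (325,88) to (325,198). The small hood is below at (320,375) and the model at (105,230).

Run:
```python
from h import *
im,ci=load('w8')
a=cv2.resize(im[10:265,225:425],None,fx=2.3,fy=2.3,interpolation=cv2.INTER_CUBIC);cv2.imwrite('pics/c11.png',a[:,:,::-1])
hsv=cv2.cvtColor(im,cv2.COLOR_RGB2HSV); m=((hsv[...,1]<60)&(hsv[...,2]>110)).astype(np.uint8)
m[:,:200]=0;m[262:]=0;m[:,430:]=0
c=max(cv2.findContours(m,0,1)[0],key=cv2.contourArea); 
ap=cv2.approxPolyDP(c,6,True).reshape(-1,2); print(ap.tolist(),cv2.contourArea(c))
c2,_=ray(ci,[[0,0]]); print('cam',c2)
```

```text
[[244, 25], [250, 249], [392, 245], [405, 28]] 34134.5
cam [ 0.41072764 -0.2703922   0.31527111]
```

View pics/c11.png

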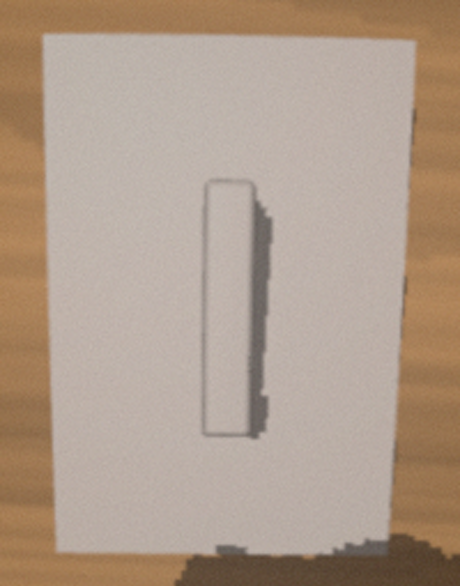

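Run:
```python
from h import *
im,ci=load('w8'); f=lambda L:[(225+u/2.3,10+v/2.3) for u,v in L]
C=f([(42,34),(416,41),(387,553),(57,551)])
P=onplane(ci,C,.03); print(P.round(4))
# image top = -x world(near base); left=-y
t,a,r=fit2([(-.078,-.054),(-.078,.054),(.078,.054),(.078,-.054)],P); print(t,a,r)
Rb=onplane(ci,f([(206,180),(253,182),(249,436),(203,435)]),.058); print('rib',Rb.round(4),Rb.mean(0).round(4))
t2,a2,r2=fit2([(-.035,-.007),(-.035,.007),(.035,.007),(.035,-.007)],Rb); print(t2,a2,r2)
it,ct=load('top0'); g=lambda L:[(205+u/2.6,110+v/2.6) for u,v in L]
print('tri top-wrist', tri(ci,C,ct,g([(573,440),(448,446),(438,267),(561,263)])).round(4))
print('tri rib', tri(ci,f([(229,181),(226,436)]),ct,g([(516-3,395),(513-4,310)])).round(4))
```

```text
[[ 0.3445 -0.32    0.03  ]
 [ 0.3407 -0.2122  0.03  ]
 [ 0.4952 -0.2067  0.03  ]
 [ 0.4994 -0.3139  0.03  ]]
[ 0.41993132 -0.26322058] 2.1446195505533865 [[ 0.5  0.1]
 [ 0.7 -0. ]
 [-0.7 -0.4]
 [-0.5  0.3]]
rib [[ 0.3858 -0.271   0.058 ]
 [ 0.3856 -0.2584  0.058 ]
 [ 0.4542 -0.2556  0.058 ]
 [ 0.4545 -0.2686  0.058 ]] [ 0.42   -0.2634  0.058 ]
[ 0.42001102 -0.26337837] 2.146928182775346 [[ 0.5  0.7]
 [ 0.9 -0.7]
 [-0.6 -0.5]
 [-0.8  0.5]]
tri top-wrist [[ 0.344  -0.3214  0.0296  0.0027]
 [ 0.3408 -0.2137  0.0344  0.0023]
 [ 0.4937 -0.2084  0.0367  0.001 ]
 [ 0.495  -0.3125  0.0451  0.0018]]
tri rib [[ 0.3841 -0.2658  0.0591  0.0038]
 [ 0.4525 -0.2627  0.0721  0.001 ]]
```

Run:
```python
from h import *
plan([.42,-.2633,0.08],np.radians(92.15),maxs=5.0)
```

```text
cur [ 0.4763 -0.2663  0.1414] heading y 92.83 n 2 t 10.575 f [0.5 0.  0.5] w 0.0429
[3.088, 0.254, -2.786, 0.006, -0.003, -0.006],[3.079, 0.255, -2.795, 0.006, -0.003, -0.006],
```

Emit:
{"name": "move_arm", "arguments": {"commands": [[1,0.3,-2.8,0.006,-0.003,-0.006],[2,0.2,-2.4,0.006,-0.003,-0.006],[2,0,0,0,0,0],[0,0,0,0,0,0],[0,0,0,0,0,0]]}}

```text
t: 11.2
tcp_pos: [0.4242, -0.2595, 0.092]
orientation: [0.708, -0.016, 0.706, 0.015]
ft_force: [-0.3, 0.2, -0.6]
grip_width: 0.0426
```

Run:
```python
from h import *
plan([.42,-.2633,0.010],np.radians(92.15),maxs=5.0)
im,ci=snap('wrist','w9')
```

```text
cur [ 0.4242 -0.2595  0.092 ] heading y 92.5 n 2 t 11.2 f [-0.3  0.2 -0.6] w 0.0426
[4.101, -0.169, -0.23, 0.003, 0.002, 0.001],[4.101, -0.174, -0.223, 0.003, 0.002, 0.001],
```

View pics/w9.png

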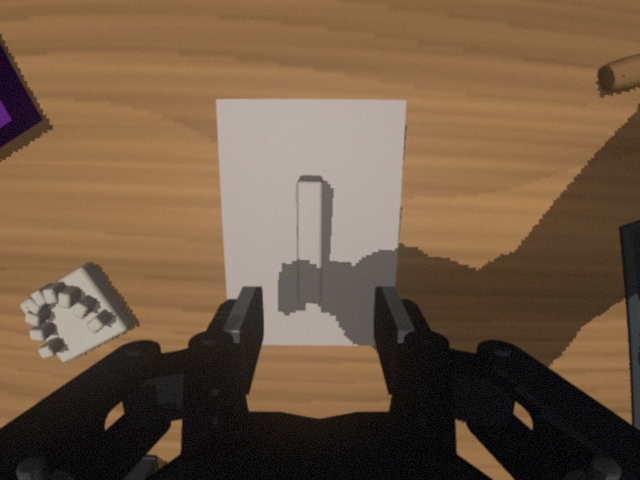

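Emit:
{"name": "move_arm", "arguments": {"commands": [[2,-0.35,-0.4,0.006,0.002,0],[2,0,0,0,0,0],[2,0,0,0,0,0],[0,0,0,0,0,0],[0,0,0,0,0,0]]}}

```text
t: 11.88
tcp_pos: [0.4258, -0.2663, 0.0372]
orientation: [0.71, -0.017, 0.703, 0.011]
ft_force: [0.7, -0.5, -0.2]
grip_width: 0.0427
```

Run:
```python
from h import *
plan([.42,-.2633,0.008],np.radians(92.15),maxs=5.0)
im,ci=snap('wrist','w10')
```

```text
cur [ 0.4258 -0.2663  0.0372] heading y 92.27 n 1 t 11.875 f [ 0.7 -0.5 -0.2] w 0.0427
[2.915, 0.351, -0.597, 0.002, 0.01, 0.01],
```

View pics/w10.png

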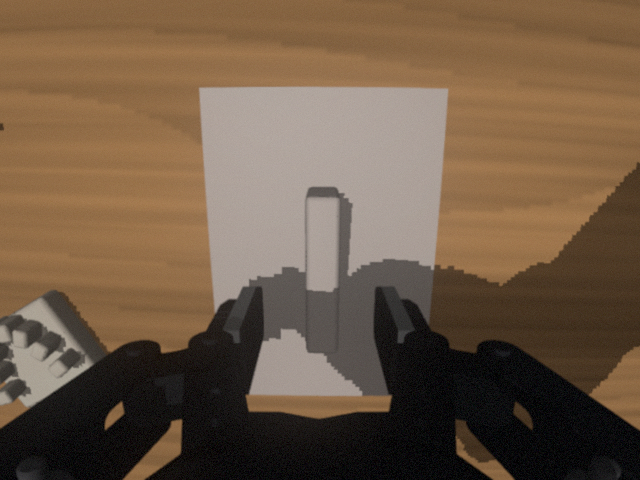

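Emit:
{"name": "move_arm", "arguments": {"commands": [[0,0.3,-0.6,0.002,0.01,0.01],[1.5,0,0,0,0,0],[1.2,0,0,0,0,0],[0,0,0,0,0,0],[0,0,0,0,0,0]]}}

```text
t: 12.55
tcp_pos: [0.4199, -0.2639, 0.0096]
orientation: [0.707, -0.013, 0.707, 0.013]
ft_force: [1.0, -0.1, -0.2]
grip_width: 0.0427
```

Run:
```python
from h import *
plan([.42,-.2633,0.008],np.radians(92.15),maxs=5.0)
```

```text
cur [ 0.4199 -0.2639  0.0096] heading y 92.15 n 1 t 12.55 f [ 1.  -0.1 -0.2] w 0.0427
[0.157, 0.061, 0.011, -0.0, 0.0, 0.0],
```

Emit:
{"name": "move_arm", "arguments": {"commands": [[0.2,0.05,0,0,0,0],[0,0,0,0,0,0],[0,0,0,0,0,0],[0,0,0,0,0,0],[0,0,0,0,0,0]], "hand": 1, "grip_force": 70}}

```text
t: 13.18
tcp_pos: [0.4201, -0.2635, 0.0078]
orientation: [0.707, -0.013, 0.707, 0.013]
ft_force: [-0.4, 0.8, -0.9]
grip_width: 0.0127
```

Run:
```python
from h import *
plan([.42,-.2633,0.11],np.radians(92.15),maxs=5.0)
```

```text
cur [ 0.4201 -0.2635  0.0078] heading y 92.14 n 3 t 13.175 f [-0.4  0.8 -0.9] w 0.0127
[-3.406, 0.006, 0.0, -0.0, 0.0, 0.0],[-3.406, 0.006, -0.001, -0.0, 0.0, 0.0],[-3.406, 0.007, -0.002, -0.0, 0.0, 0.0],
```

Emit:
{"name": "move_arm", "arguments": {"commands": [[-1,0,0,0,0,0],[-2.5,0,0,0,0,0],[-3,0,0,0,0,0],[-2,0,0,0,0,0],[0,0,0,0,0,0],[0,0,0,0,0,0]]}}

```text
t: 13.92
tcp_pos: [0.419, -0.2626, 0.0955]
orientation: [0.707, -0.013, 0.707, 0.014]
ft_force: [-0.5, 0.1, -2.2]
grip_width: 0.0123
```

Run:
```python
from h import *
plan([.5378,.0605,.10],np.radians(110.36),maxs=3.5)
im,ci=snap('wrist','w11')
```

```text
cur [ 0.419  -0.2626  0.0955] heading y 92.15 n 10 t 13.925 f [-0.5  0.1 -2.2] w 0.0123
[-0.043, 3.184, 1.308, -0.032, -0.0, -0.0],[-0.043, 3.141, 1.409, -0.032, -0.0, -0.0],[-0.043, 3.094, 1.508, -0.032, -0.0, -0.0],[-0.044, 3.045, 1.606, -0.032, -0.0, -0.0],[-0.044, 2.992, 1.702, -0.032, -0.0, -0.0],[-0.044, 2.937, 1.796, -0.032, -0.0, -0.0],[-0.044, 2.878, 1.888, -0.032, -0.0, -0.0],[-0.044, 2.817, 1.979, -0.032, -0.0, -0.0],[-0.045, 2.752, 2.067, -0.032, -0.0, -0.0],[-0.045, 2.685, 2.154, -0.032, -0.0, -0.0],
```

View pics/w11.png

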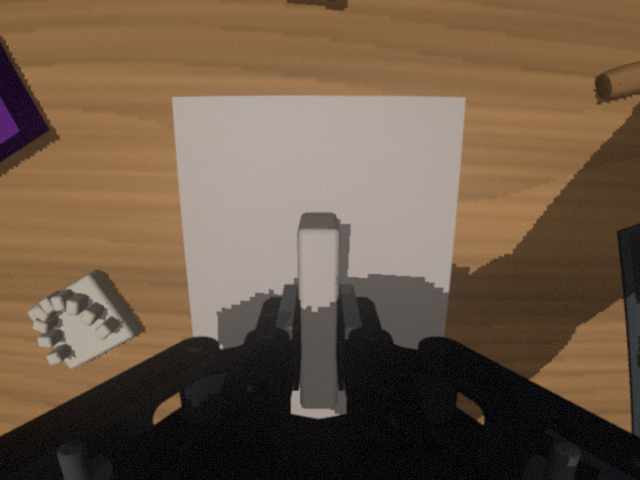

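The cover is held level, with its near edge from (173,97) to (465,97). Carrying it to the unit.

Emit:
{"name": "move_arm", "arguments": {"commands": [[0,2.0,0.8,-0.03,0,0],[0,3.2,1.4,-0.032,0,0],[0,3.1,1.5,-0.032,0,0],[0,3.0,1.6,-0.032,0,0],[0,3.0,1.7,-0.032,0,0],[0,2.9,1.8,-0.032,0,0],[0,2.9,1.9,-0.032,0,0],[0,2.8,2.0,-0.032,0,0],[0,2.7,2.0,-0.032,0,0],[0,2.2,1.6,-0.03,0,0],[0,0,0,0,0,0],[0,0,0,0,0,0]]}}

```text
t: 15.48
tcp_pos: [0.5215, 0.0531, 0.0788]
orientation: [0.687, -0.123, 0.704, 0.131]
ft_force: [-0.6, -1.2, -2.2]
grip_width: 0.0122
```

Run:
```python
from h import *
im,ci=load('w11')
# in-hand: top-face edge at z
s_z=.0955-.0078+.03
P=onplane(ci,[(173,97),(465,97)],s_z); print(P.round(4), P.mean(0), np.degrees(np.arctan2(*(P[1]-P[0])[[1,0]])))
plan([.5378,.0605,.09],np.radians(110.36),maxs=3.5)
snap('wrist','w12'); im,ci=snap('side','s12')
a=cv2.resize(im[120:300,220:420],None,fx=4,fy=3.3,interpolation=cv2.INTER_CUBIC);cv2.imwrite('pics/c12.png',a[:,:,::-1])
```

```text
[[ 0.3431 -0.3172  0.1177]
 [ 0.339  -0.2106  0.1177]] [ 0.34104724 -0.2638954   0.1177    ] 92.15246035792174
cur [0.5215 0.0531 0.0788] heading y 110.7 n 1 t 15.475 f [-0.6 -1.2 -2.2] w 0.0122
[-1.158, 0.135, 1.765, 0.006, -0.023, -0.016],
```

View pics/w12.png

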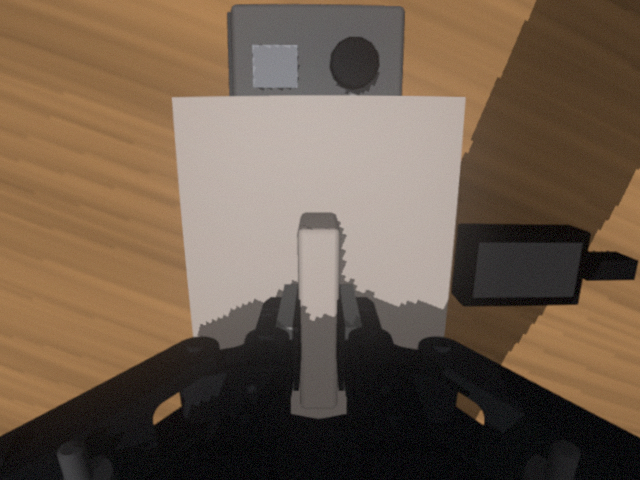

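View pics/c12.png

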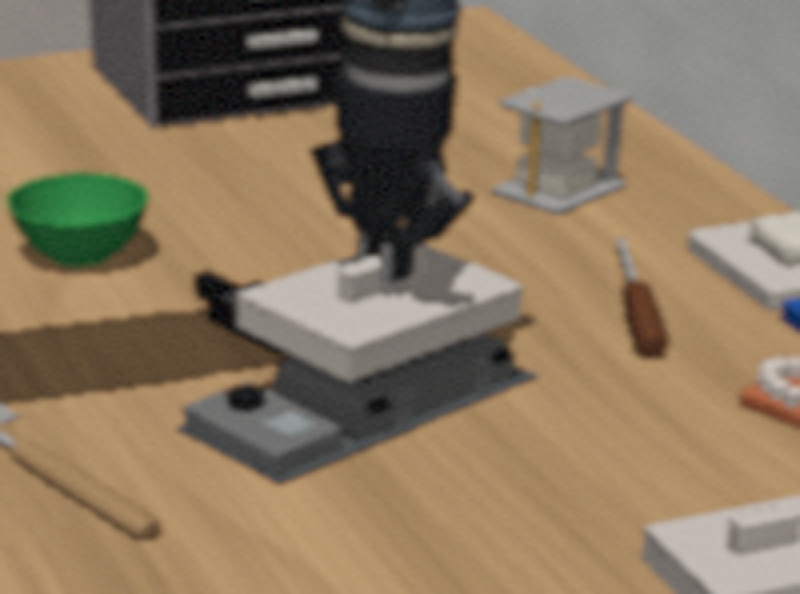

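Run:
```python
from h import *
im,ci=load('w12')
t=np.array([.5378,.0605]);R=Ro.from_euler('z',20.36,degrees=True).as_matrix()[:2,:2]
u=lambda P:((P[:,:2]-t)@R*1000).round(1).tolist()
print('panel z26',u(onplane(ci,[(232,6),(403,7)],.026)))
i2,c2=load('w2'); f=lambda L:[(130+a/2.5,20+b/2.5) for a,b in L]
print('w2 panel',u(onplane(c2,f([(22,195),(75,462)]),.026)))
i3,c3=load('w5'); g=lambda L:[(150+a/2.3,200+b/2.3) for a,b in L]
print('w5 bay plate edge', u(onplane(c3,g([(775,225)]),.004)), u(onplane(c3,g([(5,224)]),.004)))
print('w5 clips front z26', u(onplane(c3,g([(40,285),(120,284),(650,282),(733,281)]),.026)))
```

```text
panel z26 [[-148.4, -45.6], [-148.8, 44.7]]
w2 panel [[-147.8, 44.2], [-147.5, -46.0]]
w5 bay plate edge [[83.8, 51.4]] [[-81.5, 52.2]]
w5 clips front z26 [[-66.4, 49.4], [-50.9, 49.8], [50.1, 49.8], [66.4, 49.7]]
```

Emit:
{"name": "move_arm", "arguments": {"commands": [[0,0.1,1.7,0.006,-0.023,-0.016],[0,0,0,0,0,0],[0,0,0,0,0,0]]}}

```text
t: 15.95
tcp_pos: [0.5383, 0.0585, 0.0788]
orientation: [0.697, -0.124, 0.695, 0.123]
ft_force: [0.6, 0.7, -1.8]
grip_width: 0.0122
```

Run:
```python
from h import *
plan([.5378,.0603,.050],np.radians(110.36),maxs=3.5)
```

```text
cur [0.5383 0.0585 0.0788] heading y 110.12 n 1 t 15.95 f [ 0.6  0.7 -1.8] w 0.0122
[2.884, 0.188, 0.011, -0.004, 0.003, 0.001],
```

Emit:
{"name": "move_arm", "arguments": {"commands": [[1,0.2,0,-0.004,0.003,0.001],[1.5,0,0,0,0,0],[0,0,0,0,0,0],[0,0,0,0,0,0]]}}

```text
t: 16.45
tcp_pos: [0.5366, 0.0602, 0.0511]
orientation: [0.695, -0.125, 0.697, 0.125]
ft_force: [0.5, 0.4, -1.4]
grip_width: 0.0126
```

Run:
```python
from h import *
plan([.5378,.0603,.028],np.radians(110.36),maxs=3.5)
```

```text
cur [0.5366 0.0602 0.0511] heading y 110.34 n 1 t 16.45 f [ 0.5  0.4 -1.4] w 0.0126
[2.311, -0.037, 0.124, -0.0, -0.002, -0.0],
```

Emit:
{"name": "move_arm", "arguments": {"commands": [[0.8,0,0.1,0,-0.002,0],[0.7,0,0,0,0,0],[0,0,0,0,0,0]]}}

```text
t: 16.82
tcp_pos: [0.5377, 0.0606, 0.0353]
orientation: [0.696, -0.125, 0.696, 0.125]
ft_force: [-0.5, -0.7, -1.8]
grip_width: 0.0119
```

Run:
```python
from h import *
plan([.5378,.0603,.028],np.radians(110.36),maxs=3.5)
```

```text
cur [0.5377 0.0606 0.0353] heading y 110.34 n 1 t 16.825 f [-0.5 -0.7 -1.8] w 0.0119
[0.727, -0.028, -0.0, -0.0, 0.0, -0.0],
```

Emit:
{"name": "move_arm", "arguments": {"commands": [[0.5,0,0,0,0,0],[0.3,0,0,0,0,0],[0,0,0,0,0,0]]}}

```text
t: 17.2
tcp_pos: [0.5383, 0.0604, 0.0275]
orientation: [0.696, -0.125, 0.696, 0.125]
ft_force: [0.0, 0.2, -0.7]
grip_width: 0.0123
```

Run:
```python
from h import *
plan([.5378,.0603,.028],np.radians(110.36),maxs=3.5)
im,ci=snap('side','s13')
a=cv2.resize(im[150:280,240:400],None,fx=5,fy=4.5,interpolation=cv2.INTER_CUBIC);cv2.imwrite('pics/c13.png',a[:,:,::-1])
```

```text
cur [0.5383 0.0604 0.0275] heading y 110.35 n 1 t 17.2 f [ 0.   0.2 -0.7] w 0.0123
[-0.046, 0.013, -0.053, -0.0, 0.001, 0.001],
```

View pics/c13.png

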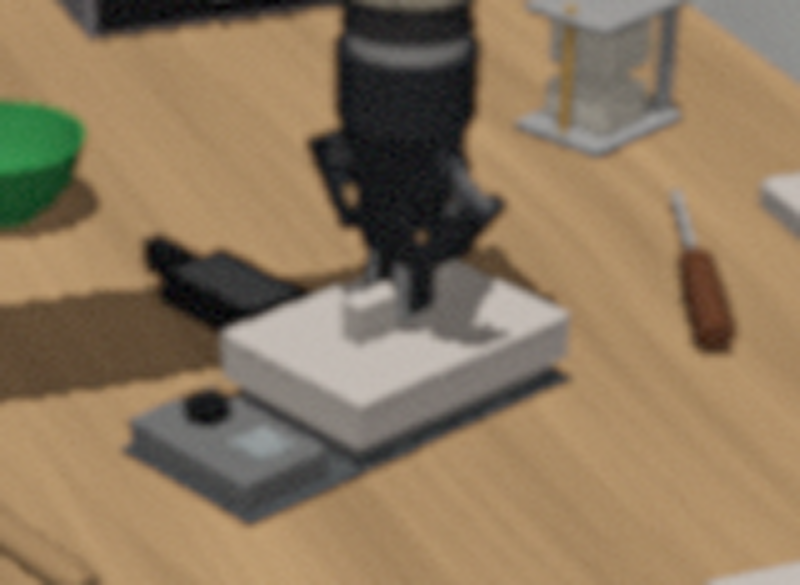

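The cover is on the unit evenly and the wrist force has dropped as it seated. I release and rise.

Emit:
{"name": "move_arm", "arguments": {"commands": [[0,0,0,0,0,0],[0,0,0,0,0,0],[0,0,0,0,0,0]], "hand": 0}}

```text
t: 17.62
tcp_pos: [0.5397, 0.0605, 0.0289]
orientation: [0.698, -0.125, 0.694, 0.125]
ft_force: [-1.1, 0.4, -0.8]
grip_width: 0.0426
```

Emit:
{"name": "move_arm", "arguments": {"commands": [[-2,0,0,0,0,0],[-4,0,0,0,0,0],[-4,0,0,0,0,0],[0,0,2,0,0,0],[0,0,3,0,0,0],[0,0,0,0,0,0],[0,0,0,0,0,0]], "hand": 1}}

```text
t: 18.5
tcp_pos: [0.5874, 0.0782, 0.1334]
orientation: [0.698, -0.125, 0.694, 0.124]
ft_force: [-0.9, 1.1, -0.9]
grip_width: -0.0001
```

Run:
```python
from h import *
plan([.5378,.0603,.028],np.radians(110.36),maxs=3.5)
im,ci=snap('wrist','w14')
```

```text
cur [0.5874 0.0782 0.1334] heading y 110.32 n 4 t 18.5 f [-0.9  1.1 -0.9] w -0.0001
[2.627, 0.016, -1.333, -0.0, 0.001, 0.0],[2.629, 0.015, -1.329, -0.0, 0.001, 0.0],[2.631, 0.014, -1.325, -0.0, 0.001, 0.0],[2.633, 0.013, -1.322, -0.0, 0.001, 0.0],
```

View pics/w14.png

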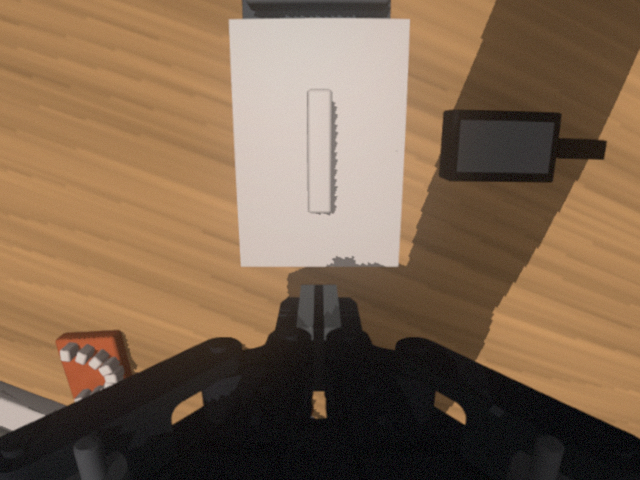

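Run:
```python
from h import *
im,ci=load('w14')
for z in (.045,.05):
    P=onplane(ci,[(230,19),(410,19),(400,267),(241,267)],z)
    t,a,r=fit2([(-.078,-.054),(-.078,.054),(.078,.054),(.078,-.054)],P); print(z,t,a,r.tolist())
a=a; R=Ro.from_euler('z',a,degrees=True).as_matrix()[:2,:2]
s=get_state()
for c in [(.062,.042),(.062,-.042),(-.062,.042),(-.062,-.042)]: print(c,(t+R@c).round(4))
g=t+R@[.062,.042]
plan([*g,.035],np.radians(110.36),maxs=5)
```

```text
0.045 [0.53857867 0.06234065] 20.437335471213913 [[-1.2, -1.0], [-1.3, -0.1], [0.8, 1.9], [1.7, -0.8]]
0.05 [0.53829802 0.06222239] 20.43733547121391 [[-0.2, 0.5], [0.5, -0.5], [-0.2, 0.4], [-0.1, -0.3]]
(0.062, 0.042) [0.5817 0.1232]
(0.062, -0.042) [0.6111 0.0445]
(-0.062, 0.042) [0.4655 0.0799]
(-0.062, -0.042) [0.4949 0.0012]
cur [0.5874 0.0781 0.1334] heading y 110.31 n 3 t 18.55 f [-0.1  0.2  0.8] w 0.0002
[3.278, 1.482, 0.325, -0.0, 0.002, 0.001],[3.278, 1.48, 0.332, -0.0, 0.002, 0.001],[3.279, 1.477, 0.339, -0.0, 0.002, 0.001],
```

The w14 corner fit at z = 50 mm has residuals of 0.5 mm or less, so the cover lies loosely on the unit and is square to it. Now pressing corner (+62,+42).

Emit:
{"name": "move_arm", "arguments": {"commands": [[2.5,1.5,0.4,0,0.002,0.001],[2.5,1.5,0.3,0,0.002,0.001],[3,1.4,0.3,0,0.002,0],[0.5,0,0,0,0,0],[0,0,0,0,0,0]]}}

```text
t: 19.18
tcp_pos: [0.5799, 0.1219, 0.0481]
orientation: [0.696, -0.124, 0.696, 0.123]
ft_force: [0.1, -0.3, 0.4]
grip_width: 0.0002
```

Run:
```python
from h import *
plan([.5817,.1232,.022],np.radians(110.36),maxs=5)
snap('wrist','w15'); im,ci=snap('side','s15')
a=cv2.resize(im[150:280,240:400],None,fx=5,fy=4.5,interpolation=cv2.INTER_CUBIC);cv2.imwrite('pics/c15.png',a[:,:,::-1])
```

```text
cur [0.5799 0.1219 0.0481] heading y 110.18 n 1 t 19.175 f [ 0.1 -0.3  0.4] w 0.0002
[2.61, 0.067, 0.218, -0.003, 0.001, 0.001],
```

View pics/c15.png

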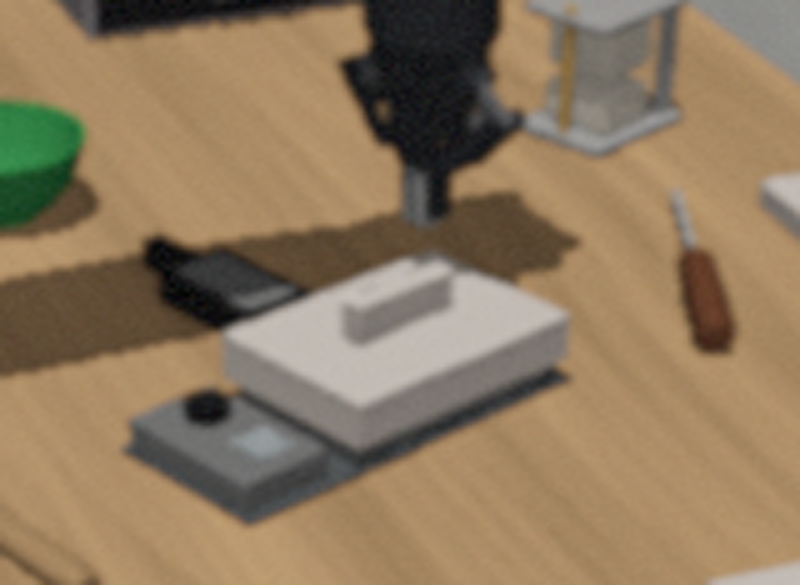

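Emit:
{"name": "move_arm", "arguments": {"commands": [[1.2,0,0.2,0,0,0],[0.7,0,0,0,0,0],[0,0,0,0,0,0]]}}

```text
t: 19.65
tcp_pos: [0.5847, 0.1216, 0.0311]
orientation: [0.699, -0.124, 0.694, 0.123]
ft_force: [0.8, -0.5, -0.3]
grip_width: 0.0003
```

Emit:
{"name": "move_arm", "arguments": {"commands": [[0.3,0,0,0,0,0],[0.3,0,0,0,0,0]]}}

```text
t: 19.9
tcp_pos: [0.5852, 0.1216, 0.0253]
orientation: [0.699, -0.124, 0.694, 0.122]
ft_force: [0.2, 0.0, -0.5]
grip_width: 0.0003
```

Emit:
{"name": "move_arm", "arguments": {"commands": [[0.3,0.1,-0.2,0,0,0],[0.3,0,0,0,0,0]]}}

```text
t: 20.15
tcp_pos: [0.5829, 0.1219, 0.0188]
orientation: [0.699, -0.124, 0.694, 0.123]
ft_force: [-0.1, 0.3, -0.8]
grip_width: -0.0001
```

Emit:
{"name": "move_arm", "arguments": {"commands": [[0.4,0,0,0,0,0]]}}

```text
t: 20.27
tcp_pos: [0.5833, 0.1226, 0.0159]
orientation: [0.699, -0.124, 0.693, 0.123]
ft_force: [-2.4, 1.5, 8.0]
grip_width: -0.0002
```

Emit:
{"name": "move_arm", "arguments": {"commands": [[0.5,0,0,0,0,0]]}}

```text
t: 20.4
tcp_pos: [0.5844, 0.1236, 0.0132]
orientation: [0.7, -0.123, 0.692, 0.124]
ft_force: [-1.1, 2.7, 4.0]
grip_width: 0.0
```

Emit:
{"name": "move_arm", "arguments": {"commands": [[0.5,0,0,0,0,0]]}}

```text
t: 20.52
tcp_pos: [0.5852, 0.1238, 0.009]
orientation: [0.701, -0.123, 0.691, 0.124]
ft_force: [0.0, -0.4, 0.1]
grip_width: -0.0002
```

Emit:
{"name": "move_arm", "arguments": {"commands": [[0.5,0,-0.1,0,0,0]]}}

```text
t: 20.65
tcp_pos: [0.5856, 0.1237, 0.0073]
orientation: [0.702, -0.124, 0.69, 0.124]
ft_force: [-7.4, -0.8, 25.1]
grip_width: 0.0
```

Emit:
{"name": "move_arm", "arguments": {"commands": [[0.5,0,-0.1,0,0,0]]}}

```text
t: 20.78
tcp_pos: [0.5858, 0.1237, 0.0073]
orientation: [0.703, -0.124, 0.689, 0.124]
ft_force: [-9.1, -0.2, 24.2]
grip_width: 0.0
```

Force reached 8 N, fell to about 0 at reported z 9 mm, then 25 N at 7.3 mm. Corner 4 has clicked and bottomed. Next is corner 3.

Emit:
{"name": "move_arm", "arguments": {"commands": [[-1.5,0,0,0,0,0],[-1.5,0,0,0,0,0],[0,0,0,0,0,0]]}}

```text
t: 21.15
tcp_pos: [0.5857, 0.1234, 0.039]
orientation: [0.704, -0.124, 0.689, 0.124]
ft_force: [0.6, 0.1, -0.4]
grip_width: -0.0003
```

Run:
```python
from h import *
plan([.6111,.0445,.035],np.radians(110.36),maxs=3)
```

```text
cur [0.5857 0.1234 0.039 ] heading y 110.14 n 3 t 21.15 f [ 0.6  0.1 -0.4] w -0.0003
[0.143, -2.76, -0.112, -0.001, 0.007, 0.001],[0.14, -2.76, -0.115, -0.001, 0.007, 0.001],[0.137, -2.76, -0.118, -0.001, 0.007, 0.001],
```

Emit:
{"name": "move_arm", "arguments": {"commands": [[0,-2.7,-0.1,-0.001,0.007,0],[0,-2.7,-0.1,-0.001,0.007,0],[0,-2.7,-0.1,-0.001,0.007,0],[0,0,0,0,0,0],[0,0,0,0,0,0]]}}

```text
t: 21.78
tcp_pos: [0.6085, 0.0452, 0.0339]
orientation: [0.693, -0.126, 0.698, 0.124]
ft_force: [-0.3, 0.0, 0.3]
grip_width: -0.0005
```

Run:
```python
from h import *
plan([.6111,.0445,.020],np.radians(110.36),maxs=3)
```

```text
cur [0.6085 0.0452 0.0339] heading y 110.39 n 1 t 21.775 f [-0.3  0.   0.3] w -0.0005
[1.391, -0.15, 0.227, 0.001, -0.007, 0.001],
```

Emit:
{"name": "move_arm", "arguments": {"commands": [[0.5,-0.1,0.2,0,-0.007,0],[0.5,0,0,0,0,0],[0.4,0,0,0,0,0]]}}

```text
t: 22.15
tcp_pos: [0.6098, 0.047, 0.0185]
orientation: [0.696, -0.126, 0.696, 0.126]
ft_force: [0.5, 0.8, 0.5]
grip_width: -0.0001
```

Emit:
{"name": "move_arm", "arguments": {"commands": [[0.4,0,0,0,0,0]]}}

```text
t: 22.28
tcp_pos: [0.6101, 0.047, 0.0148]
orientation: [0.696, -0.127, 0.696, 0.126]
ft_force: [-0.7, -0.7, 8.5]
grip_width: -0.0001
```

Emit:
{"name": "move_arm", "arguments": {"commands": [[0.5,0,0,0,0,0]]}}

```text
t: 22.4
tcp_pos: [0.6109, 0.0468, 0.0118]
orientation: [0.696, -0.127, 0.695, 0.125]
ft_force: [-0.0, -2.0, 2.2]
grip_width: 0.0002
```

Emit:
{"name": "move_arm", "arguments": {"commands": [[0.5,0,0,0,0,0]]}}

```text
t: 22.52
tcp_pos: [0.6117, 0.0469, 0.0083]
orientation: [0.697, -0.127, 0.694, 0.125]
ft_force: [-4.2, -1.1, 16.1]
grip_width: 0.0
```

Emit:
{"name": "move_arm", "arguments": {"commands": [[0.5,0,0,0,0,0]]}}

```text
t: 22.65
tcp_pos: [0.6119, 0.0468, 0.0079]
orientation: [0.698, -0.128, 0.694, 0.125]
ft_force: [-12.3, -0.3, 28.5]
grip_width: 0.0003
```

Emit:
{"name": "move_arm", "arguments": {"commands": [[-1.5,0,0,0,0,0],[-2,0,0,0,0,0],[-2.5,0,0,0,0,0],[-1.5,0,0,0,0,0],[0,0,0,0,0,0]]}}

```text
t: 23.28
tcp_pos: [0.6117, 0.0475, 0.0855]
orientation: [0.698, -0.128, 0.693, 0.125]
ft_force: [0.1, -0.7, 0.2]
grip_width: -0.0002
```

Run:
```python
from h import *
plan([.4949,.0012,.09],np.radians(110.36),maxs=3.5)
```

```text
cur [0.6117 0.0475 0.0855] heading y 110.62 n 4 t 23.275 f [ 0.1 -0.7  0.2] w -0.0002
[-0.131, -0.056, -3.14, 0.001, 0.001, 0.001],[-0.126, -0.059, -3.14, 0.001, 0.001, 0.001],[-0.122, -0.063, -3.141, 0.001, 0.001, 0.001],[-0.117, -0.066, -3.141, 0.001, 0.001, 0.001],
```

Emit:
{"name": "move_arm", "arguments": {"commands": [[0,-0.1,-3.1,0,0.001,0.001],[0,-0.1,-3.1,0,0.001,0.001],[0,-0.1,-3.1,0,0.001,0.001],[0,0,-2.5,0,0.001,0.001],[0,0,0,0,0,0],[0,0,0,0,0,0]]}}

```text
t: 24.02
tcp_pos: [0.4965, 0.0028, 0.0773]
orientation: [0.693, -0.125, 0.698, 0.128]
ft_force: [0.2, -1.3, 0.2]
grip_width: -0.0
```

Run:
```python
from h import *
plan([.4949,.0012,.022],np.radians(110.36),maxs=3.5)
```

```text
cur [0.4965 0.0028 0.0773] heading y 110.64 n 2 t 24.025 f [ 0.2 -1.3  0.2] w -0.0
[2.764, -0.059, -0.083, 0.002, -0.003, -0.002],[2.763, -0.053, -0.092, 0.002, -0.003, -0.002],
```

Emit:
{"name": "move_arm", "arguments": {"commands": [[2,-0.1,-0.1,0.004,-0.004,-0.003],[2,0,0,0,0,0],[0.6,0,0,0,0,0],[0,0,0,0,0,0]]}}

```text
t: 24.52
tcp_pos: [0.4992, 0.0025, 0.0298]
orientation: [0.696, -0.125, 0.696, 0.126]
ft_force: [-0.1, -0.1, 0.1]
grip_width: -0.0001
```

Emit:
{"name": "move_arm", "arguments": {"commands": [[0.4,0,0,0,0,0],[0.4,0,0,0,0,0]]}}

```text
t: 24.78
tcp_pos: [0.501, 0.0026, 0.023]
orientation: [0.697, -0.126, 0.695, 0.126]
ft_force: [-0.4, 1.0, 0.4]
grip_width: -0.0001
```

Emit:
{"name": "move_arm", "arguments": {"commands": [[0.5,0,0,0,0,0]]}}

```text
t: 24.9
tcp_pos: [0.5016, 0.0022, 0.0185]
orientation: [0.697, -0.126, 0.695, 0.126]
ft_force: [-1.2, -2.3, 6.8]
grip_width: 0.0003
```

Emit:
{"name": "move_arm", "arguments": {"commands": [[0.5,0,-0.1,0,0,0]]}}

```text
t: 25.02
tcp_pos: [0.502, 0.0007, 0.0153]
orientation: [0.698, -0.127, 0.694, 0.124]
ft_force: [-1.0, -1.7, 10.7]
grip_width: 0.0005
```

Emit:
{"name": "move_arm", "arguments": {"commands": [[0.5,0,-0.1,0,0,0]]}}

```text
t: 25.15
tcp_pos: [0.5024, -0.0003, 0.012]
orientation: [0.699, -0.128, 0.693, 0.124]
ft_force: [-0.1, -0.3, 0.4]
grip_width: -0.0001
```

Emit:
{"name": "move_arm", "arguments": {"commands": [[0.5,0,-0.1,0,0,0]]}}

```text
t: 25.28
tcp_pos: [0.5026, -0.0006, 0.0096]
orientation: [0.7, -0.128, 0.692, 0.124]
ft_force: [-5.7, 1.6, 19.5]
grip_width: -0.0001
```

Emit:
{"name": "move_arm", "arguments": {"commands": [[0.5,0,-0.1,0,0,0]]}}

```text
t: 25.4
tcp_pos: [0.5027, -0.0006, 0.0086]
orientation: [0.701, -0.128, 0.691, 0.124]
ft_force: [-6.8, 1.4, 11.3]
grip_width: 0.0001
```

Emit:
{"name": "move_arm", "arguments": {"commands": [[0.5,0,0,0,0,0]]}}

```text
t: 25.52
tcp_pos: [0.5031, -0.0006, 0.008]
orientation: [0.701, -0.128, 0.69, 0.124]
ft_force: [-9.9, 1.5, 25.9]
grip_width: 0.0001
```

Emit:
{"name": "move_arm", "arguments": {"commands": [[-1.5,0,0,0,0,0],[-1.5,0,-0.6,0,0,0],[0,0,0,0,0,0]]}}

```text
t: 25.9
tcp_pos: [0.4967, -0.0026, 0.0393]
orientation: [0.702, -0.128, 0.69, 0.124]
ft_force: [-0.5, -0.5, -0.8]
grip_width: -0.0002
```

Run:
```python
from h import *
plan([.4655,.0799,.035],np.radians(110.36),maxs=3)
```

```text
cur [ 0.4967 -0.0026  0.0393] heading y 110.52 n 3 t 25.9 f [-0.5 -0.5 -0.8] w -0.0002
[0.118, 2.94, -0.011, 0.001, 0.005, 0.003],[0.127, 2.94, -0.013, 0.001, 0.005, 0.003],[0.136, 2.939, -0.016, 0.001, 0.005, 0.003],
```

Emit:
{"name": "move_arm", "arguments": {"commands": [[0,2.9,0,0.001,0.005,0.003],[0,2.9,0,0.001,0.005,0.003],[0,2.9,0,0.001,0.005,0.003],[0,0,0,0,0,0],[0,0,0,0,0,0]]}}

```text
t: 26.52
tcp_pos: [0.4633, 0.0799, 0.0344]
orientation: [0.694, -0.124, 0.698, 0.124]
ft_force: [0.0, -0.3, 0.3]
grip_width: -0.0002
```

Run:
```python
from h import *
plan([.4645,.0799,.02],np.radians(110.36),maxs=3)
```

```text
cur [0.4633 0.0799 0.0344] heading y 110.23 n 1 t 26.525 f [ 0.  -0.3  0.3] w -0.0002
[1.44, -0.047, 0.123, -0.002, -0.005, -0.002],
```

Emit:
{"name": "move_arm", "arguments": {"commands": [[0.5,0,0,0,-0.004,0],[0.5,0,0,0,0,0],[0.4,0,0,0,0,0]]}}

```text
t: 26.9
tcp_pos: [0.4637, 0.0781, 0.0191]
orientation: [0.696, -0.123, 0.697, 0.124]
ft_force: [0.3, -0.5, -0.3]
grip_width: 0.0003
```

Emit:
{"name": "move_arm", "arguments": {"commands": [[0.4,0,0,0,0,0]]}}

```text
t: 27.02
tcp_pos: [0.4637, 0.0778, 0.0147]
orientation: [0.696, -0.123, 0.697, 0.123]
ft_force: [-0.7, -0.1, 0.3]
grip_width: 0.0001
```

Emit:
{"name": "move_arm", "arguments": {"commands": [[0.5,0,0,0,0,0]]}}

```text
t: 27.15
tcp_pos: [0.4638, 0.0777, 0.0093]
orientation: [0.696, -0.123, 0.697, 0.123]
ft_force: [0.4, 0.5, 0.1]
grip_width: 0.0
```

Emit:
{"name": "move_arm", "arguments": {"commands": [[0.5,0,0,0,0,0]]}}

```text
t: 27.28
tcp_pos: [0.4639, 0.0776, 0.0078]
orientation: [0.696, -0.123, 0.697, 0.123]
ft_force: [-13.9, -0.2, 37.2]
grip_width: -0.0001
```

Emit:
{"name": "move_arm", "arguments": {"commands": [[0.5,0,0,0,0,0]]}}

```text
t: 27.4
tcp_pos: [0.4639, 0.0776, 0.0079]
orientation: [0.696, -0.123, 0.696, 0.123]
ft_force: [-13.0, -0.8, 31.0]
grip_width: -0.0001
```

Corner 1 met nothing until z 7.8 mm, the same bottom level as the others, so it apparently went home with corner 2's second dip (19.5 to 11.3 N). I rise and check by vision.

Emit:
{"name": "move_arm", "arguments": {"commands": [[-1.5,0,0,0,0,0],[-3,0,0,0,0,0],[-4,0,0,0,0,0],[-3,0,3,0,0,0],[0,0,5,0,0,0],[0,0,5,0,0,0],[0,0,4,0,0,0],[0,0,0,0,0,0],[0,0,0,0,0,0]]}}

```text
t: 28.52
tcp_pos: [0.6285, 0.1379, 0.126]
orientation: [0.697, -0.123, 0.696, 0.123]
ft_force: [-0.4, -0.3, 1.1]
grip_width: -0.0001
```

Run:
```python
from h import *
plan([.5874,.0782,.1334],np.radians(110.36),maxs=3)
im,ci=snap('wrist','w16'); im,ci=snap('side','s16')
a=cv2.resize(im[150:280,240:400],None,fx=5,fy=4.5,interpolation=cv2.INTER_CUBIC);cv2.imwrite('pics/c16.png',a[:,:,::-1])
```

```text
cur [0.6285 0.1379 0.126 ] heading y 110.05 n 3 t 28.525 f [-0.4 -0.3  1.1] w -0.0001
[-0.25, -1.4, -1.969, -0.002, 0.0, 0.0],[-0.249, -1.396, -1.971, -0.002, 0.0, 0.0],[-0.249, -1.393, -1.974, -0.002, 0.0, 0.0],
```

View pics/w16.png

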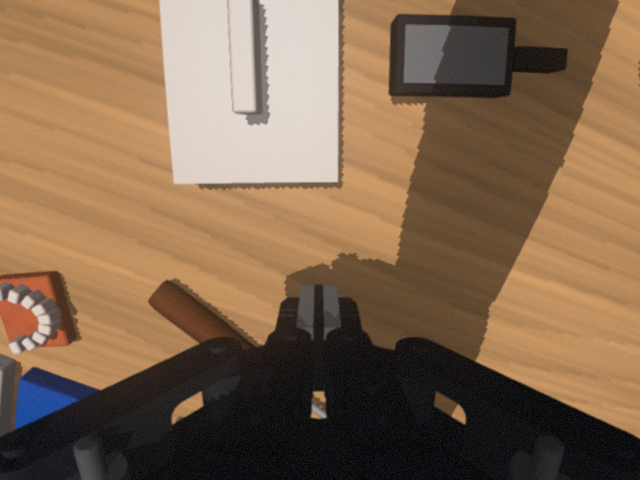

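View pics/c16.png

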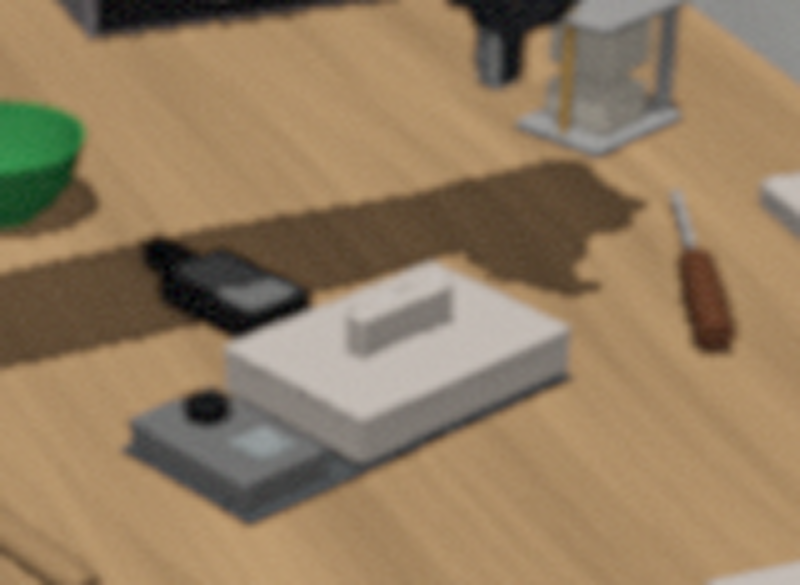

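Emit:
{"name": "move_arm", "arguments": {"commands": [[0,-1.4,-2,0,0,0],[0,-1.4,-2,0,0,0],[0,-1.4,-1.5,0,0,0],[0,0,0,0,0,0],[0,0,0,0,0,0]]}}

```text
t: 29.25
tcp_pos: [0.586, 0.0774, 0.1296]
orientation: [0.698, -0.123, 0.694, 0.123]
ft_force: [-0.4, 0.6, -0.4]
grip_width: 0.0004
```

Run:
```python
from h import *
im,ci=snap('wrist','w17')
def corners(im,bx,thr=130):
    hsv=cv2.cvtColor(im,cv2.COLOR_RGB2HSV); m=((hsv[...,1]<50)&(hsv[...,2]>thr)).astype(np.uint8); k=np.zeros_like(m); x0,y0,x1,y1=bx; k[y0:y1,x0:x1]=m[y0:y1,x0:x1]
    c=max(cv2.findContours(k,0,1)[0],key=cv2.contourArea); return cv2.approxPolyDP(c,6,True).reshape(-1,2).tolist()
print(corners(im,(180,0,450,290)))
for f in ('s15','s16'):
    I,c=load(f); print(f,corners(I,(270,190,370,270),110))
cs=load('s16')[1]; R=Ro.from_euler('z',20.4,degrees=True).as_matrix()[:2,:2]
for z in (.05,.04): print(z,proj(cs,[[*(np.array([.5383,.0622])+R@c),z] for c in [(-.078,.054),(.078,.054),(.078,-.054),(-.078,-.054)]]).round(1).tolist())
a=cv2.resize(im[0:300,180:460],None,fx=2,fy=2,interpolation=cv2.INTER_CUBIC);cv2.imwrite('pics/c17.png',a[:,:,::-1])
```

```text
[[230, 28], [243, 267], [325, 267], [337, 255], [396, 266], [405, 27]]
s15 [[352, 219], [320, 207], [286, 222], [285, 232], [313, 248], [350, 230]]
s16 [[353, 223], [325, 208], [287, 225], [284, 246], [270, 244], [288, 256], [302, 250], [288, 238], [314, 251], [352, 232]]
0.05 [[284.0, 223.1], [325.8, 204.6], [353.5, 219.1], [311.6, 239.3]]
0.04 [[284.0, 226.3], [325.7, 207.7], [353.3, 222.3], [311.5, 242.6]]
```

View pics/c17.png

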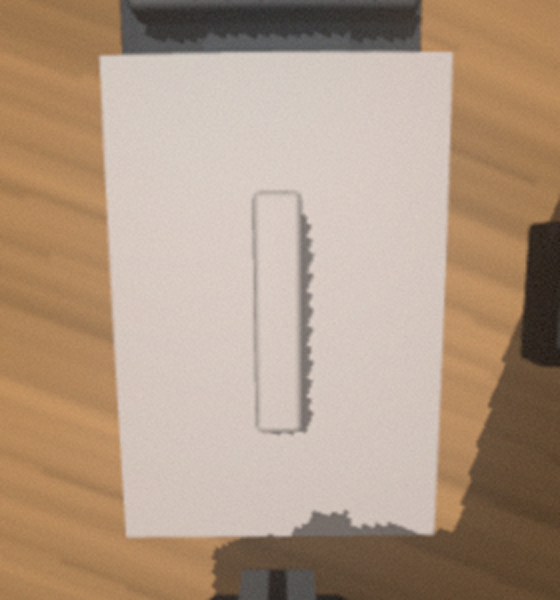

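Run:
```python
from h import *
im,ci=load('w17'); C=[(180+u/2,v/2) for u,v in [(100,56),(452,52),(434,535),(126,537)]]
for z in (.04,.05):
    t,a,r=fit2([(-.078,-.054),(-.078,.054),(.078,.054),(.078,-.054)],onplane(ci,C,z)); print(z,t,a,r.tolist())
# per-corner height from wrist+side views
cs=load('s16')[1]; S=[(240+u/5,150+v/4.5) for u,v in [(362,417),(228,349),(432,264),(570,327)]]
print(tri(ci,C,cs,S).round(4))
cs=load('s15')[1]; ci2=load('w14')[1]
S=[(240+u/5,150+v/4.5) for u,v in [(362,404),(224,336),(432,254),(570,317)]]
print('before',tri(ci2,[(230,19),(410,19),(400,267),(241,267)],cs,S).round(4))
R=Ro.from_euler('z',20.4,degrees=True).as_matrix()[:2,:2]; g=t+R@[.062,.042]; plan([*g,.035],np.radians(110.36),maxs=3.5)
```

```text
0.04 [0.53992129 0.06208995] 20.50224651670775 [[0.2, 0.4], [0.3, -0.3], [-0.1, -0.1], [-0.3, -0.0]]
0.05 [0.53925582 0.06184823] 20.502246516707732 [[2.2, 3.4], [3.8, -1.2], [-2.2, -3.1], [-3.8, 0.9]]
[[ 4.861e-01 -1.570e-02  3.930e-02  6.000e-04]
 [ 4.488e-01  8.460e-02  3.670e-02  3.300e-03]
 [ 5.952e-01  1.412e-01  3.570e-02  2.000e-04]
 [ 6.323e-01  3.870e-02  3.840e-02  1.000e-04]]
before [[ 4.848e-01 -1.600e-02  4.860e-02  2.400e-03]
 [ 4.469e-01  8.480e-02  4.600e-02  2.800e-03]
 [ 5.951e-01  1.428e-01  4.200e-02  1.400e-03]
 [ 6.318e-01  3.830e-02  4.580e-02  1.000e-04]]
cur [0.5861 0.0775 0.1296] heading y 110.02 n 3 t 29.3 f [-0.5 -0.4 -0.6] w 0.0001
[3.152, 1.464, 0.395, -0.002, 0.002, 0.001],[3.153, 1.461, 0.404, -0.002, 0.002, 0.001],[3.153, 1.459, 0.412, -0.002, 0.002, 0.001],
```

The wrist fit at z = 40 mm leaves residuals of 0.4 mm or less on all four corners (3–4 mm at z = 50), so the cover is flush. I'll probe corners 4 and 3 again to make sure the later presses did not lift them.

Emit:
{"name": "move_arm", "arguments": {"commands": [[3,1.5,0.4,-0.002,0.002,0],[3,1.5,0.4,-0.002,0.002,0],[3,1.4,0.2,0,0,0],[1,0,0,0,0,0],[0,0,0,0,0,0]]}}

```text
t: 29.92
tcp_pos: [0.5835, 0.1259, 0.0291]
orientation: [0.698, -0.126, 0.693, 0.125]
ft_force: [0.4, -0.5, 0.4]
grip_width: 0.0002
```

Emit:
{"name": "move_arm", "arguments": {"commands": [[0.8,0,0,0,0,0],[0.6,0,0,0,0,0],[0,0,0,0,0,0]]}}

```text
t: 30.3
tcp_pos: [0.5865, 0.125, 0.0175]
orientation: [0.7, -0.126, 0.691, 0.124]
ft_force: [-1.5, 0.7, 0.3]
grip_width: 0.0003
```

Emit:
{"name": "move_arm", "arguments": {"commands": [[0.4,0,-0.2,0,0,0],[0.4,0,-0.2,0,0,0]]}}

```text
t: 30.55
tcp_pos: [0.5839, 0.1233, 0.0104]
orientation: [0.701, -0.126, 0.691, 0.124]
ft_force: [0.8, -0.1, 0.4]
grip_width: 0.0001
```

Emit:
{"name": "move_arm", "arguments": {"commands": [[0.4,0,0,0,0,0]]}}

```text
t: 30.68
tcp_pos: [0.5838, 0.1232, 0.008]
orientation: [0.701, -0.126, 0.691, 0.123]
ft_force: [-7.1, -1.0, 17.7]
grip_width: -0.0002
```

Emit:
{"name": "move_arm", "arguments": {"commands": [[-1.5,0,0,0,0,0],[-1,0,0,0,0,0],[0,-2.8,0,0,0.004,0],[0,-2.8,0,0,0.004,0],[0,-2.6,0,0,0.004,0],[0,0,0,0,0,0],[0.9,0,0,0,0,0],[0.6,0,0,0,0,0],[0,0,0,0,0,0]]}}

```text
t: 31.8
tcp_pos: [0.6135, 0.0471, 0.0215]
orientation: [0.698, -0.128, 0.693, 0.124]
ft_force: [-0.4, 0.0, -0.0]
grip_width: -0.0
```

Emit:
{"name": "move_arm", "arguments": {"commands": [[0.5,0,-0.1,0,0,0],[0.5,0,-0.1,0,0,0]]}}

```text
t: 32.05
tcp_pos: [0.6116, 0.0473, 0.0112]
orientation: [0.698, -0.128, 0.693, 0.125]
ft_force: [1.5, -0.9, 0.4]
grip_width: -0.0001
```

Emit:
{"name": "move_arm", "arguments": {"commands": [[0.4,0,0,0,0,0]]}}

```text
t: 32.17
tcp_pos: [0.6114, 0.0474, 0.008]
orientation: [0.698, -0.128, 0.693, 0.125]
ft_force: [-4.7, 0.2, 16.6]
grip_width: -0.0
```

Emit:
{"name": "move_arm", "arguments": {"commands": [[-1.5,0,0,0,0,0],[-4,0,0,0,0,0],[-5,0,0,0,0,0],[-5,0,0,0,0,0],[-2,0,0,0,0,0],[0,0,0,0,0,0],[0,0,0,0,0,0]]}}

```text
t: 33.05
tcp_pos: [0.6103, 0.0479, 0.191]
orientation: [0.7, -0.128, 0.692, 0.125]
ft_force: [1.0, 0.8, -0.2]
grip_width: 0.0002
```

Run:
```python
from h import *
im,ci=snap('top','t18'); snap('side','s18')
print(get_state()['t'])
```

```text
33.15
```

View pics/t18.png

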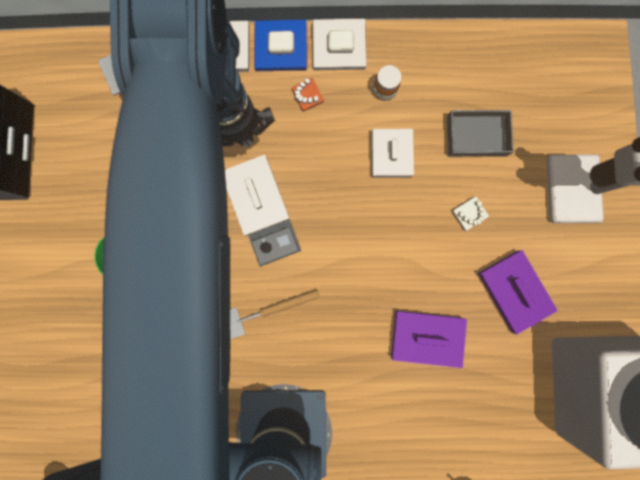

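View pics/s18.png

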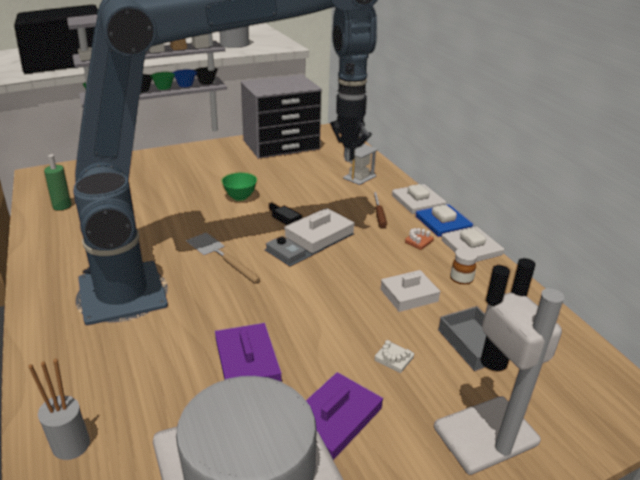

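The cover is home on the unit at (320,230) in the side view, and the battery lies clear at (287,213). The model at (394,355) and the bowl at (240,186) have not moved. The arm touches nothing, so I hand in.

```bash
python3 -c "
from h import *
print(finish_job())"
```

```text
the job is handed in; nothing more can be done
None
```

The job is handed in at about 33 s of the 59 s allowed. The battery is out and the cover sits flush on the unit.

**Battery:** I drew it out by its tab and left it lying on the bench, about 40 mm clear of the base plate. The first close caught nothing, because the real fingertips sit roughly 30 mm behind the reported TCP. I found that in the images, went lower and gripped it on the second try.

**Cover:** I set the larger white cover over the unit and pressed all four corners.
- **Corners 4, 3 and 2:** each showed a click, with the force rising to 8–11 N and then dropping.
- **Corner 1:** it showed no click of its own. It was already down when I reached it, probably having gone home with corner 2, and it held at about 37 N.

**Last checks:**
- **Flush:** the top face fits a height of 40 mm above the bench, to within 0.4 mm at all four corners. Triangulating from two cameras was rougher and gave 36–39 mm.
- **Corner level:** all four corners bottomed at the same height, within 1 mm, and re-pressing corners 4 and 3 found them still down.
- **Bystanders:** the tooth model and the bowl look unmoved in the side view. In the final top view the arm hid part of the bowl.

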